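# Make up two jewellery-class kits

### The arm

A 7-joint arm with a two-finger parallel gripper is mounted at the origin on a cart in front of the work surface, level with it; the furniture and walls round the work are solid. World frame = base frame: x ahead of the robot, y to its left, z up, the work surface at z = 0. Lengths are in m, angles in degrees, forces in N, time in s.
With the tool pointing down it reaches from about 0.425 to 0.875 m from the base axis. Payload 4.7 kg.
Tool frame: the origin (TCP) lies on the centre line of the jaws, within the pads' length; the fingertips stand 8 mm ahead of it and the grasp point (between the pads) lies 11 mm behind it; z points along the fingers, y is the direction in which the jaws open and shut (so a half turn about z gives the same grasp; the last joint's range is limited). The gripper opens to 87 mm and grips with 3 to 60 N. Pads are 19 mm wide; open, the fingers measure 117 mm over their backs; the gripper's body (75 mm by 190 mm) begins 51 mm behind the grasp point.
Start: joints at [72.657, 18.392, -4.016, 83.108, 1.295, 78.541, -3.26], TCP at [0.202, -0.618, 0.231] pointing down, gripper open.
Joint ranges: [-163.93, 163.93], [-17.29, 119.83], [-79.2, 71.16], [3.27, 140.29], [-89.18, 269.18], [5.43, 117.66], [-154.24, 154.24]. Speed limits (degrees/s): [147.25, 147.25, 180, 180, 180, 180, 180].

### API

Orientations are given as [roll, pitch, yaw] about the fixed x, y, z axes, in that order (R = Rz(yaw) Ry(pitch) Rx(roll)).
In Python, from cell import status, vision, workorder gives the robot as it stands.
- The arm moves only by the tool step_arm, never from a script. Its argument "series" is a list of rows, each an object of numbers: "ax", "ay", "az": the turn, a rotation vector about the world's x, y, z in degrees; "x", "y", "z": the shift along the world's x, y, z in m; "claw": the opening in per cent of the stroke, from 0 (shut) to 100 (fully open). In form: [{"ax": .., "ay": .., "az": .., "x": .., "y": .., "z": .., "claw": ..}, ...]. A call has 1 to 12 rows; each row is the pose to reach, as a shift and turn from the pose commanded when the call began; what a row does not reach only later rows make up. A row lasts 1/10 s, in which the tool goes at most 50 mm and 8.59 degrees, less where a joint would pass 70% of its speed; a pose out of reach is approached as far as the arm can. A call with a gripper value outside its range is refused whole. The fingers move at their own pace and stop on an object; "squeeze" is the grip in N (left out, the last holds). Time passes only in rows, so rows that repeat a pose let the fingers close. It gives the time, the measured TCP pose, the force and the opening at its end, in the units of the state.
- status.get_obs(): the state, without advancing time (a new reading comes with each control period).
- vision.read_camera(name): name is "side" or "top" or "wrist"; returns the picture (480x640x3 uint8, red, green, blue); there is no depth.
- vision.camera_params(name): a dict with "fovy" (degrees; the focal length in pixels is half the picture's height over the tangent of half this angle, whatever the lens; pixels are square), "cx", "cy" (the principal point, pixels), "eye" and "orientation" of the camera in the world; the wrist camera has in their place "tool_from_camera" (4x4, takes a point from camera to tool coordinates, whose origin is the TCP and whose axes are the flange's). Camera axes: x right, y down, z forward; pixel columns grow to the right and rows downward; lengths in m; the calibration is good to about 2 mm. A picture is of the moment at which its call begins: read the wrist's pose just before it. camera_params takes no time and is no camera call.
- workorder.sign_off(): hands the job in, once; it reports no verdict.
The state is a dict: "time_s": time; "qpos": joint angles; "joint_velocities": joint speeds; "effort": joint torques, N m; "tool_pos": TCP position; "tool_rot": TCP orientation; "force": force on the tool from outside, world axes, zero at the start; "wrist_torque": the same for the moment, N m; "grip_width": finger opening in m.
Only numpy, scipy, OpenCV 4.12 (cv2) and the standard library are available. Lean on these libraries where they do the work, as an engineer would, in place of code of your own. Each camera call takes 0.05 s, during which the arm holds its last target.

### The job

Make up two kits for the jewellery class. The square tray with three compartments gets the tweezers, lying in its long compartment, and the short capped jar and the glue bottle, one standing in each of its two small compartments (either way round); the oblong tray with two compartments gets the tall capped jar, standing, and the rough stone, one in each compartment (either way round). Leave the open jar without a cap standing where it is.

Things in the scene. Friction and masses are not known exactly. Their poses are not given: they have to be found in the camera images.
- square_tray: fixed shallow grey plastic kit tray on the cream table, 141 x 146 mm, 10 mm high; origin at the centre of its underside, z up. Walls and dividers 3 mm thick, floor 3 mm thick, open above. Three compartments: the long one (66 mm in x, 140 mm in y) is centred at x = -34.5 mm, y = 0; the two small ones (66 mm in x, 68 mm in y) at x = +34.5 mm, y = +36 mm and y = -36 mm
- oblong_tray: fixed shallow grey plastic kit tray on the cream table, 78 x 179 mm (long along its y), 10 mm high; origin at the centre of its underside, z up. Walls and divider 3 mm thick, floor 3 mm thick, open above. Two compartments, each 72 mm in x and 85 mm in y, centred at x = 0, y = +44 mm and y = -44 mm. The two trays may have changed places
- tall_jar: the taller amber jar with a white cap, standing on the wooden desk: 78 mm high, cap 48 mm across (upper 14 mm), body 44 mm; origin at the centre of its underside, z up. Cap does not come off; about 60 g
- short_jar: the shorter amber jar with a white cap, standing on the wooden desk: 54 mm high, cap 40 mm across (upper 15 mm), body 37 mm; origin at the centre of its underside, z up. Cap does not come off; about 50 g
- glue_bottle: black squeeze bottle with a pointed blue cap, standing on the wooden desk: 88 mm high; the rectangular body is 22 mm in x, 30 mm in y and 48 mm high, the cap about 15 mm thick; origin at the centre of its underside, z up; about 45 g
- rough_stone: rough brown stone, the one large stone lying among the jars on the wooden desk: 38 mm in x, 56 mm in y, 30 mm high, rounded irregular sides; origin at the centre of its underside, z up; about 90 g. Can be held across its x
- tweezers: steel tweezers lying flat on the cream table near the edge in front of the robot (another pair far back on the table is fixed clutter): 115 mm long along y, at most 14 mm wide in x, 8 mm high, one rigid piece; origin at the centre of its underside, z up; about 25 g
- open_jar: amber jar without a cap (orange to the top, 40 mm across, 70 mm high), standing among the stock on the wooden desk; origin at the centre of its underside, z up. It is in no kit and stays where it is. (The desk's top lies 2.5 mm below the cream table's top, z = 0. A rack full of pliers, about 0.22 m high, stands behind the stock and beside the table: carry things round its front)
Mind the look-alikes: they are no part of the job. Of the things that look like the glue_bottle, the larger one is meant.

How it is judged:
By the outcome, as a careful person would: the job done as asked, in the order asked, and still so for the second after the job is handed in, with the robot touching nothing.
It also fails if it takes over 141 s, if anything falls off the work surface, if the arm or the gripper's body presses on something with over 40 N, if the wrist force passes 120 N, or if a joint passes its speed limit or range.

## Working session

There is one attempt and no reset: what is moved stays moved. The work goes in short steps, Python scripts to look and compute and a tool call to move; the robot and the scene stay as the last step left them, time stands still between calls to the robot, and variables do not carry over. Pictures are saved under pics/ and viewed, and the job is handed in when it is done.

Besides the shell and the picture viewer there is one more tool, called after "Emit:" in YAML: its name, and indented under it one key for each argument. step_arm: Moves the arm, as the interface text tells. Its arguments: {"type":"object","properties":{"series":{"type":"array"},"squeeze":{"type":"number"}},"required":["series"]}

```bash
ls; mkdir -p pics; python3 - <<'E'
from cell import status, vision
import cv2
o=status.get_obs();print(o)
for n in("side","top","wrist"):
    print(n,vision.camera_params(n))
    cv2.imwrite(f"pics/{n}0.png",vision.read_camera(n)[:,:,::-1])
E
```

```text
pics
{'time_s': 0.0, 'qpos': array([72.65516233, 18.43891279, -4.01604604, 83.17533136,  1.29574844,
       78.54043183, -3.25919498]), 'joint_velocities': array([-0.03953267,  0.07116718,  0.02129882, -0.02415515, -0.01561054,
        0.00308839, -0.00246572]), 'effort': array([-3.18108723e-04, -4.91297114e+01, -4.03797431e-01, -3.12529957e+01,
       -6.36247918e-02,  4.38232231e-02,  1.84927485e-04]), 'tool_pos': array([ 0.20229272, -0.61715109,  0.22945948]), 'tool_rot': array([-1.79890612e+02,  6.33540719e-03,  1.81560456e+01]), 'force': array([ 0.07359559, -0.20610068,  0.43759911]), 'wrist_torque': array([-0.00686494,  0.01157249,  0.02563341]), 'grip_width': 0.08720452202725255}
side {'fovy': 55.594139022265644, 'cx': 319.208786834467, 'cy': 236.388927825844, 'eye': array([0.2980563 , 1.01196044, 0.6333509 ]), 'orientation': array([-1.25602137e+02, -9.74812483e-02, -1.65703088e+02])}
top {'fovy': 51.663094155284746, 'cx': 322.3954166652753, 'cy': 238.98393293355753, 'eye': array([0.33287348, 0.18177798, 1.57027434]), 'orientation': array([-1.74168492e+02, -1.11034214e-01, -8.98374674e+01])}
wrist {'fovy': 68.92668186598951, 'cx': 315.2642997431294, 'cy': 240.42428720654567, 'tool_from_camera': array([[-2.51278986e-04, -9.60171973e-01, -2.79409591e-01,
         7.79234305e-02],
       [ 9.99999482e-01,  3.43442383e-05, -1.01734243e-03,
         1.67341772e-03],
       [ 9.86419794e-04, -2.79409702e-01,  9.60171467e-01,
        -1.53738131e-01],
       [ 0.00000000e+00,  0.00000000e+00,  0.00000000e+00,
         1.00000000e+00]])}
```

View pics/top0.png

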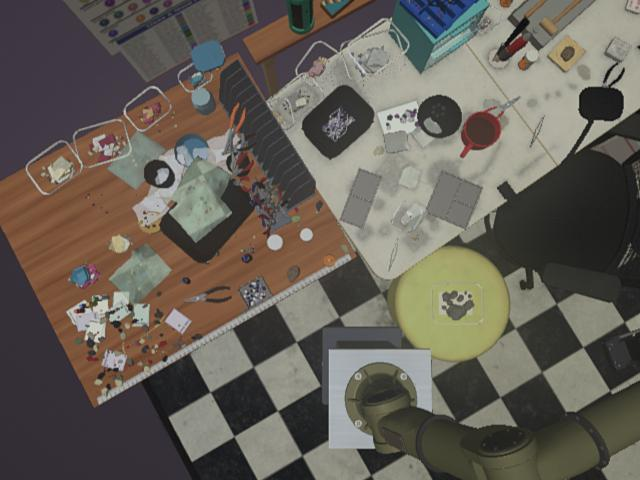

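View pics/side0.png

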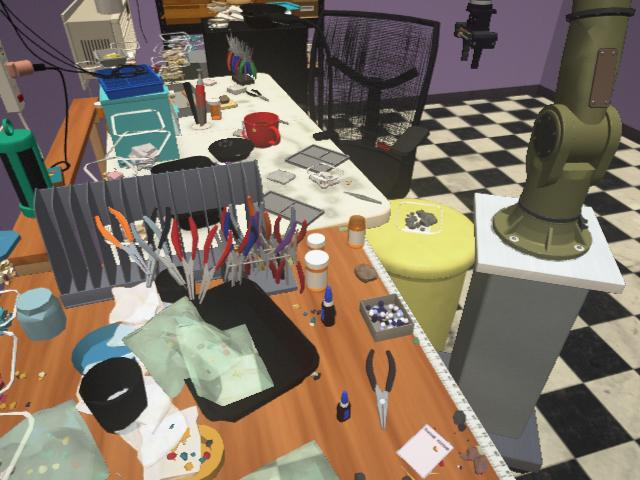

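View pics/wrist0.png

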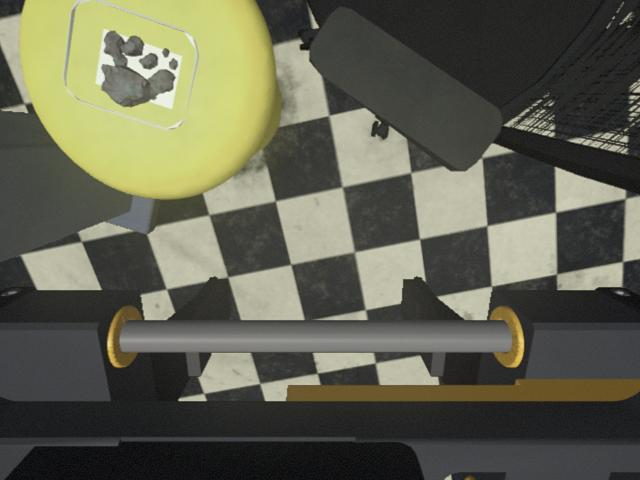

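The top view shows the trays at (360,197) and (455,198), the tweezers at (393,254) and the stock around (245-335, 235-280). I'll enlarge both views.

```bash
python3 - <<'E'
import cv2
a=cv2.imread("pics/top0.png");
cv2.imwrite("pics/t1.png",cv2.resize(a[215:315,230:350],None,fx=6,fy=6,interpolation=cv2.INTER_CUBIC))
cv2.imwrite("pics/t2.png",cv2.resize(a[155:285,330:490],None,fx=4.6,fy=4.6,interpolation=cv2.INTER_CUBIC))
a=cv2.imread("pics/side0.png");
cv2.imwrite("pics/s1.png",cv2.resize(a[210:340,280:420],None,fx=4.6,fy=4.6,interpolation=cv2.INTER_CUBIC))
E
```

```text
(no output)
```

View pics/t1.png

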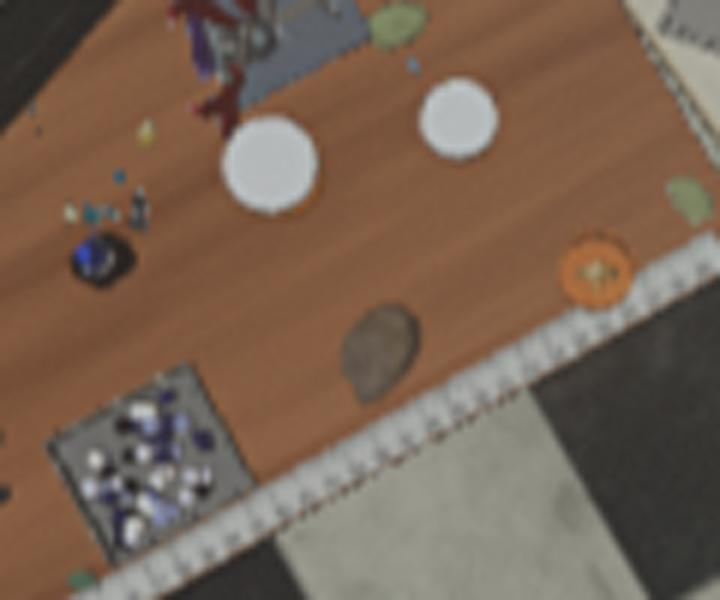

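View pics/t2.png

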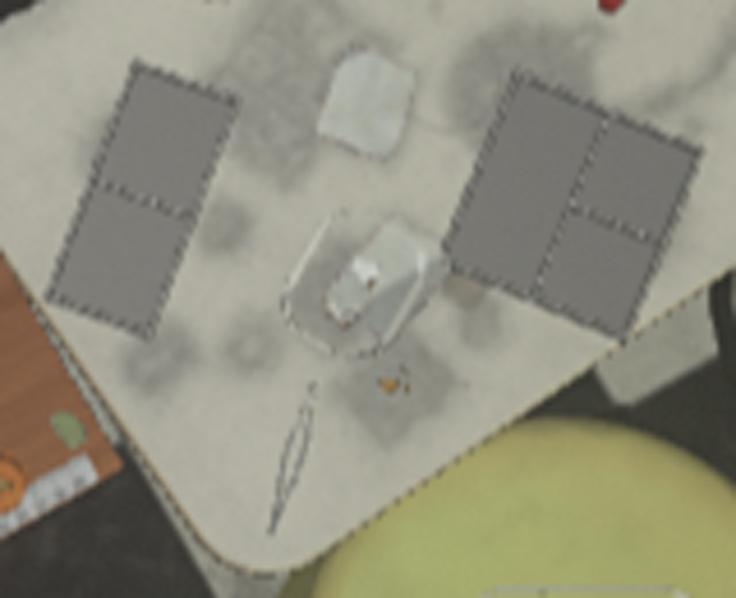

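View pics/s1.png

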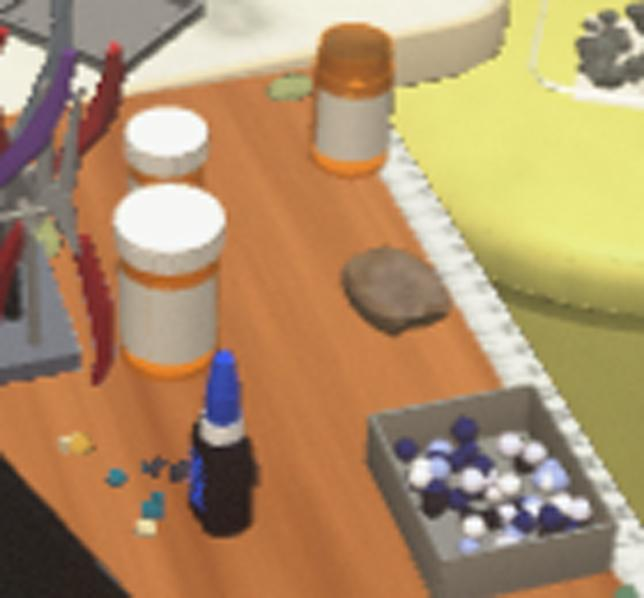

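```bash
cat > h.py <<'E'
import numpy as np
from scipy.spatial.transform import Rotation as R
from cell import status, vision
def RM(rpy): return R.from_euler('xyz',rpy,degrees=True).as_matrix()
def cam(n,obs=None):
    c=vision.camera_params(n); f=240/np.tan(np.radians(c['fovy']/2))
    if n=='wrist':
        o=obs; T=np.eye(4);T[:3,:3]=RM(o['tool_rot']);T[:3,3]=o['tool_pos'];T=T@c['tool_from_camera']
        return f,c['cx'],c['cy'],T[:3,3],T[:3,:3]
    return f,c['cx'],c['cy'],np.array(c['eye']),RM(c['orientation'])
def ray(C,u,v,z):
    f,cx,cy,e,M=C; d=M@np.array([(u-cx)/f,(v-cy)/f,1.]); return e+d*(z-e[2])/d[2]
def proj(C,p):
    f,cx,cy,e,M=C; q=M.T@(np.array(p)-e); return f*q[0]/q[2]+cx,f*q[1]/q[2]+cy
E
python3 - <<'E'
from h import *
np.set_printoptions(precision=4,suppress=True)
C=cam('top')
t1=lambda x,y,z:ray(C,230+x/6,215+y/6,z)
t2=lambda x,y,z:ray(C,330+x/4.6,155+y/4.6,z)
for n,x,y,z in[('tall',270,164,.0755),('short',458,118,.0515),('open',597,271,.0675),('glue tip',90,255,.085),('glue body',103,260,.04),('stone',380,352,.01),('stoneA',403,308,.01),('stoneB',368,397,.01)]: print(n,t1(x,y,z))
for n,P in[('obl',[(137,62),(238,100),(152,337),(47,298)]),('sq',[(520,72),(702,152),(625,338),(443,262)])]:
    q=np.array([t2(*p,.01) for p in P]);print(n,q,q.mean(0))
    # y axis: along side
    y=(q[0]+q[1]-q[2]-q[3])/2;x=(q[1]+q[2]-q[0]-q[3])/2
    print(np.linalg.norm(x),np.linalg.norm(y),np.degrees(np.arctan2(y[1],y[0])),np.degrees(np.arctan2(x[1],x[0])))
a=t2(312,385,.004);b=t2(271,533,.004);print('tw',a,b,(a+b)/2,np.linalg.norm(a-b),np.degrees(np.arctan2(*(a-b)[1::-1])))
S=cam('side');s=lambda x,y,z:ray(S,280+x/4.6,210+y/4.6,z)
print('side tall',s(169,212,.0755),'short',s(166,132,.0515),'open',s(355,45,.0675),'glue tip',s(222,352,.0855),'stone',s(395,290,.01))
E
```

```text
tall [0.4749 0.3228 0.0755]
short [0.5012 0.2288 0.0515]
open [0.4218 0.1576 0.0675]
glue tip [0.428  0.4113 0.085 ]
glue body [0.4284 0.4115 0.04  ]
stone [0.3825 0.2702 0.01  ]
stoneA [0.4055 0.2583 0.01  ]
stoneB [0.359  0.2762 0.01  ]
obl [[ 0.7201  0.0598  0.01  ]
 [ 0.6934 -0.0104  0.01  ]
 [ 0.5268  0.0504  0.01  ]
 [ 0.5537  0.1228  0.01  ]] [0.6235 0.0556 0.01  ]
0.07619732456571418 0.17763376690420843 -20.395218571394654 -110.62625181447036
sq [[ 0.7139 -0.2075  0.01  ]
 [ 0.6576 -0.3329  0.01  ]
 [ 0.5271 -0.2758  0.01  ]
 [ 0.5797 -0.1512  0.01  ]] [ 0.6196 -0.2419  0.01  ]
0.13633300360388895 0.14396054884837245 -23.16876229297275 -113.53956921710426
tw [ 0.4945 -0.0604  0.004 ] [ 0.3923 -0.031   0.004 ] [ 0.4434 -0.0457  0.004 ] 0.1063127124632694 -16.068057214919694
side tall [0.4777 0.323  0.0755] short [0.5022 0.2343 0.0515] open [0.4254 0.1624 0.0675] glue tip [0.4323 0.4157 0.0855] stone [0.3836 0.2725 0.01  ]
```

```bash
python3 - <<'E'
import cv2
a=cv2.imread("pics/top0.png");
cv2.imwrite("pics/t3.png",cv2.resize(a[70:310,400:640],None,fx=2.5,fy=2.5,interpolation=cv2.INTER_CUBIC)*1)
b=cv2.imread("pics/side0.png");
cv2.imwrite("pics/s2.png",cv2.convertScaleAbs(cv2.resize(b[0:220,240:480],None,fx=2.7,fy=2.7,interpolation=cv2.INTER_CUBIC),alpha=1.6,beta=20))
E
```

```text
(no output)
```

View pics/t3.png

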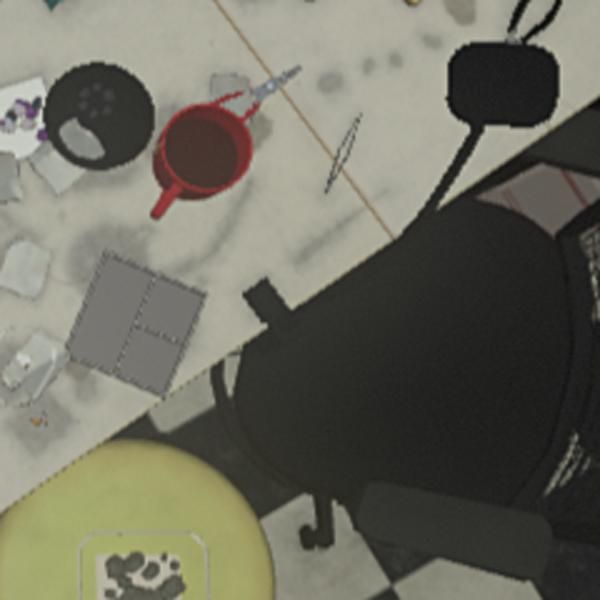

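View pics/s2.png

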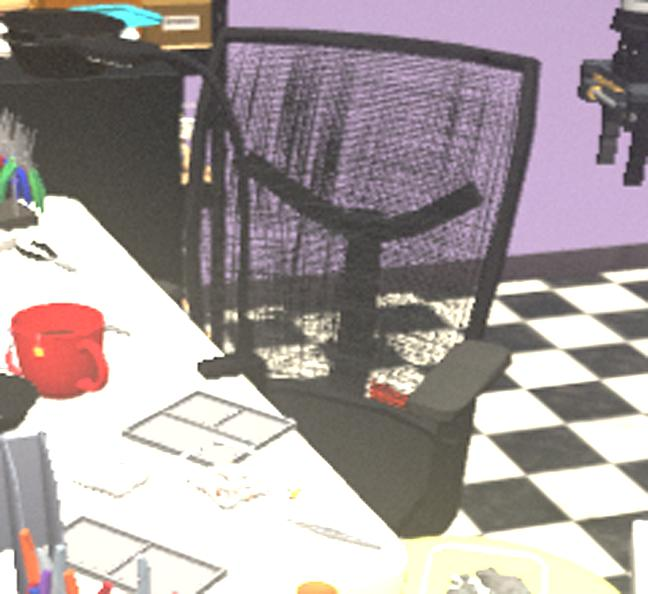

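```bash
cat >> h.py <<'E'
def tri(obs):
    A=[];b=[]
    for C,u,v in obs:
        f,cx,cy,e,M=C; d=M@np.array([(u-cx)/f,(v-cy)/f,1.]);d/=np.linalg.norm(d);P=np.eye(3)-np.outer(d,d);A.append(P);b.append(P@e)
    return np.linalg.lstsq(np.vstack(A),np.hstack(b),rcond=None)[0]
E
python3 - <<'E'
from h import *
C=cam('top');S=cam('side')
t=lambda x,y:(C,400+x/2.5,70+y/2.5); s=lambda x,y:(S,240+x/2.7,y/2.7)
print('arm near',tri([t(365,490),s(425,400)]),'arm far',tri([t(548,530),s(495,348)]))
print('back corner', ray(C,*t(575,240)[1:],.3))
print('stub',tri([t(258,293),s(215,366)]), 'arm end', tri([t(358,530),s(448,415)]))
E
```

```text
arm near [ 0.40724802 -0.56561971 -0.07881119] arm far [ 0.34122181 -0.81597883 -0.09516019]
back corner [ 0.65713226 -0.62510884  0.3       ]
stub [ 0.65746644 -0.39826432  0.01261619] arm end [ 0.36409631 -0.56073643 -0.09480773]
```

Emit:
step_arm:
  series:
    - {"x": 0.12, "y": 0.286, "z": 0, "az": -17}
    - {"x": 0.12, "y": 0.286, "z": 0, "az": -17}
    - {"x": 0.12, "y": 0.286, "z": 0, "az": -17}
    - {"x": 0.12, "y": 0.286, "z": 0, "az": -17}
    - {"x": 0.12, "y": 0.286, "z": 0, "az": -17}
    - {"x": 0.12, "y": 0.286, "z": 0, "az": -17}
    - {"x": 0.241, "y": 0.572, "z": -0.05, "az": -35}
    - {"x": 0.241, "y": 0.572, "z": -0.05, "az": -35}
    - {"x": 0.241, "y": 0.572, "z": -0.05, "az": -35}
    - {"x": 0.241, "y": 0.572, "z": -0.05, "az": -35}
    - {"x": 0.241, "y": 0.572, "z": -0.05, "az": -35}
    - {"x": 0.241, "y": 0.572, "z": -0.05, "az": -35}

```text
invalid input
```

Emit:
step_arm:
  series:
    - {"ax": 0, "ay": 0, "az": -17, "x": 0.12, "y": 0.286, "z": 0, "claw": 100}
    - {"ax": 0, "ay": 0, "az": -17, "x": 0.12, "y": 0.286, "z": 0, "claw": 100}
    - {"ax": 0, "ay": 0, "az": -17, "x": 0.12, "y": 0.286, "z": 0, "claw": 100}
    - {"ax": 0, "ay": 0, "az": -17, "x": 0.12, "y": 0.286, "z": 0, "claw": 100}
    - {"ax": 0, "ay": 0, "az": -17, "x": 0.12, "y": 0.286, "z": 0, "claw": 100}
    - {"ax": 0, "ay": 0, "az": -17, "x": 0.12, "y": 0.286, "z": 0, "claw": 100}
    - {"ax": 0, "ay": 0, "az": -35, "x": 0.241, "y": 0.572, "z": -0.05, "claw": 100}
    - {"ax": 0, "ay": 0, "az": -35, "x": 0.241, "y": 0.572, "z": -0.05, "claw": 100}
    - {"ax": 0, "ay": 0, "az": -35, "x": 0.241, "y": 0.572, "z": -0.05, "claw": 100}
    - {"ax": 0, "ay": 0, "az": -35, "x": 0.241, "y": 0.572, "z": -0.05, "claw": 100}
    - {"ax": 0, "ay": 0, "az": -35, "x": 0.241, "y": 0.572, "z": -0.05, "claw": 100}
    - {"ax": 0, "ay": 0, "az": -35, "x": 0.241, "y": 0.572, "z": -0.05, "claw": 100}

```text
time_s: 1.35
tool_pos: [0.431, -0.0741, 0.1855]
tool_rot: [180.0, -0.0, -16.9]
force: [1.1, -1.0, -0.5]
grip_width: 0.0872
```

```bash
cat >> h.py <<'E'
import cv2,json
def snap(n,f):
    o=status.get_obs(); im=vision.read_camera(n)[:,:,::-1]; cv2.imwrite(f"pics/{f}.png",im)
    np.set_printoptions(precision=4,suppress=True); print(o['time_s'],o['tool_pos'],o['tool_rot'],o['grip_width'],o['force'])
    C=cam(n,o); json.dump([C[0],C[1],C[2],C[3].tolist(),C[4].tolist()],open(f"pics/{f}.json",'w')); return im
def ld(f):
    c=json.load(open(f"pics/{f}.json")); return c[0],c[1],c[2],np.array(c[3]),np.array(c[4])
E
python3 - <<'E'
from h import *
snap('wrist','w1')
E
```

```text
1.35 [ 0.431  -0.0741  0.1855] [179.9576  -0.0417 -16.8684] 0.08718285915785243 [ 1.1305 -0.991  -0.4527]
```

View pics/w1.png

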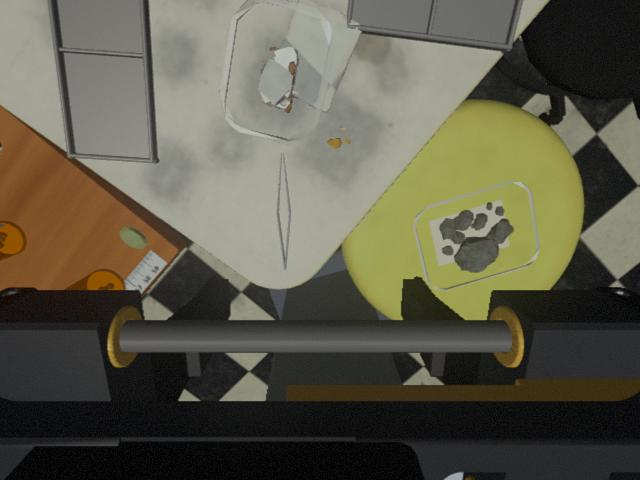

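The tweezers run from (283,153) to (285,270). The arm may still have been settling, so I'll take another picture and crop it.

```bash
python3 - <<'E'
from h import *
im=snap('wrist','w2')
print(status.get_obs()['tool_pos'])
cv2.imwrite("pics/w2c.png",cv2.resize(im[130:290,200:400],None,fx=3.7,fy=3.7,interpolation=cv2.INTER_CUBIC))
E
```

```text
1.4 [ 0.4333 -0.0648  0.1848] [-179.7231   -0.0065  -16.265 ] 0.08697027080760178 [ 1.1167  7.0077 -0.1502]
[ 0.432  -0.0688  0.1852]
```

View pics/w2c.png

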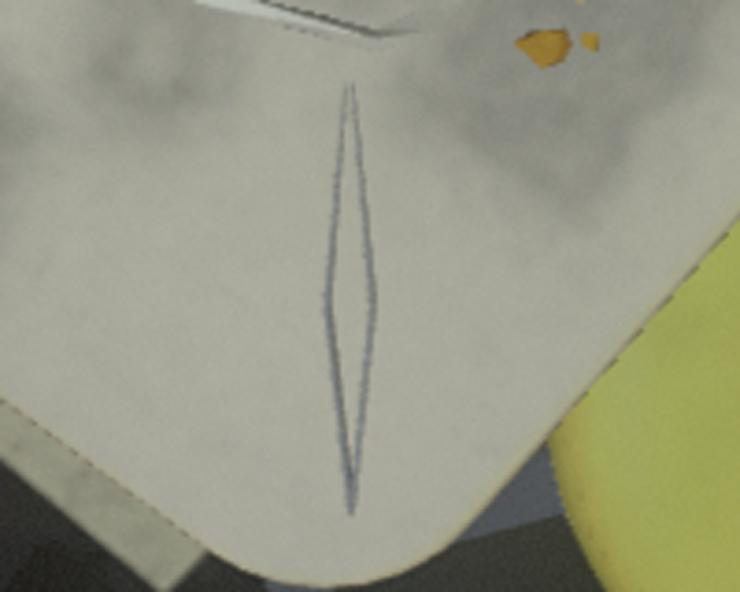

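```bash
python3 - <<'E'
from h import *
C=ld('w2')
a=ray(C,200+350/3.7,130+84/3.7,.004);b=ray(C,200+351/3.7,130+515/3.7,.004)
print(a,b,(a+b)/2,np.linalg.norm(a-b),np.degrees(np.arctan2(*(a-b)[1::-1])))
C=ld('w1')
a=ray(C,283,153,.004);b=ray(C,285,270,.004)
print(a,b,(a+b)/2,np.linalg.norm(a-b),np.degrees(np.arctan2(*(a-b)[1::-1])))
print(status.get_obs()['tool_pos'],status.get_obs()['tool_rot'])
E
```

```text
[ 0.50208993 -0.06436773  0.004     ] [ 0.39166587 -0.03041506  0.004     ] [ 0.4468779 -0.0473914  0.004    ] 0.11552599571349165 -17.091371541824664
[ 0.50251512 -0.06488939  0.004     ] [ 0.39148342 -0.03019694  0.004     ] [ 0.44699927 -0.04754316  0.004     ] 0.11632542760987946 -17.35169111947303
[ 0.43204538 -0.0687649   0.18519513] [-1.79865125e+02  3.63468064e-02 -1.62109696e+01]
```

Emit:
step_arm:
  series:
    - {"ax": 0, "ay": 0, "az": -0.9, "x": 0.015, "y": 0.021, "z": -0.05, "claw": 50}
    - {"ax": 0, "ay": 0, "az": -0.9, "x": 0.015, "y": 0.021, "z": -0.09, "claw": 50}
    - {"ax": 0, "ay": 0, "az": -0.9, "x": 0.015, "y": 0.021, "z": -0.12, "claw": 50}
    - {"ax": 0, "ay": 0, "az": -0.9, "x": 0.015, "y": 0.021, "z": -0.14, "claw": 50}
    - {"ax": 0, "ay": 0, "az": -0.9, "x": 0.015, "y": 0.021, "z": -0.15, "claw": 50}
    - {"ax": 0, "ay": 0, "az": -0.9, "x": 0.015, "y": 0.021, "z": -0.15, "claw": 50}
    - {"ax": 0, "ay": 0, "az": -0.9, "x": 0.015, "y": 0.021, "z": -0.15, "claw": 50}
    - {"ax": 0, "ay": 0, "az": -0.9, "x": 0.015, "y": 0.021, "z": -0.15, "claw": 50}
  squeeze: 15

```text
time_s: 2.25
tool_pos: [0.4469, -0.0553, 0.037]
tool_rot: [180.0, -0.1, -17.8]
force: [0.1, -0.1, 0.5]
grip_width: 0.0442
```

```bash
python3 - <<'E'
from h import *
o=status.get_obs();print(o['time_s'],o['tool_pos'],o['tool_rot'],o['grip_width'],o['joint_velocities'])
E
```

```text
2.25 [ 0.44690252 -0.05533297  0.0370075 ] [ 1.79985947e+02 -1.44287614e-01 -1.77676436e+01] 0.04421789945645746 [-0.03589879 -0.17592116  0.06550608  0.01763039  0.1243327  -0.06043739
 -0.20468233]
```

Emit:
step_arm:
  series:
    - {"ax": 0, "ay": 0, "az": 0.7, "x": 0, "y": 0.008, "z": 0, "claw": 50}
    - {"ax": 0, "ay": 0, "az": 0.7, "x": 0, "y": 0.008, "z": -0.01, "claw": 50}
    - {"ax": 0, "ay": 0, "az": 0.7, "x": 0, "y": 0.008, "z": -0.02, "claw": 50}
    - {"ax": 0, "ay": 0, "az": 0.7, "x": 0, "y": 0.008, "z": -0.027, "claw": 50}
    - {"ax": 0, "ay": 0, "az": 0.7, "x": 0, "y": 0.008, "z": -0.027, "claw": 50}
    - {"ax": 0, "ay": 0, "az": 0.7, "x": 0, "y": 0.008, "z": -0.027, "claw": 8}
    - {"ax": 0, "ay": 0, "az": 0.7, "x": 0, "y": 0.008, "z": -0.027, "claw": 0}
    - {"ax": 0, "ay": 0, "az": 0.7, "x": 0, "y": 0.008, "z": -0.027, "claw": 0}
    - {"ax": 0, "ay": 0, "az": 0.7, "x": 0, "y": 0.008, "z": -0.027, "claw": 0}
    - {"ax": 0, "ay": 0, "az": 0.7, "x": 0, "y": 0.008, "z": -0.027, "claw": 0}
    - {"ax": 0, "ay": 0, "az": 0.7, "x": 0, "y": 0.008, "z": -0.027, "claw": 0}
  squeeze: 15

```text
time_s: 3.35
tool_pos: [0.4455, -0.0469, 0.0084]
tool_rot: [180.0, 0.0, -17.1]
force: [-0.3, -0.2, -0.7]
grip_width: 0.0127
```

Emit:
step_arm:
  series:
    - {"ax": 0, "ay": 0, "az": 0, "x": 0, "y": 0, "z": 0.03, "claw": 0}
    - {"ax": 0, "ay": 0, "az": 0, "x": 0, "y": 0, "z": 0.07, "claw": 0}
    - {"ax": 0, "ay": 0, "az": -2, "x": 0.02, "y": -0.02, "z": 0.11, "claw": 0}
    - {"ax": 0, "ay": 0, "az": -4, "x": 0.05, "y": -0.045, "z": 0.14, "claw": 0}
    - {"ax": 0, "ay": 0, "az": -6, "x": 0.085, "y": -0.075, "z": 0.16, "claw": 0}
    - {"ax": 0, "ay": 0, "az": -6, "x": 0.12, "y": -0.105, "z": 0.17, "claw": 0}
    - {"ax": 0, "ay": 0, "az": -6, "x": 0.15, "y": -0.13, "z": 0.17, "claw": 0}
    - {"ax": 0, "ay": 0, "az": -6, "x": 0.165, "y": -0.145, "z": 0.17, "claw": 0}
    - {"ax": 0, "ay": 0, "az": -6, "x": 0.175, "y": -0.155, "z": 0.17, "claw": 0}
    - {"ax": 0, "ay": 0, "az": -6, "x": 0.175, "y": -0.155, "z": 0.17, "claw": 0}
    - {"ax": 0, "ay": 0, "az": -6, "x": 0.175, "y": -0.155, "z": 0.17, "claw": 0}
    - {"ax": 0, "ay": 0, "az": -6, "x": 0.175, "y": -0.155, "z": 0.17, "claw": 0}

```text
time_s: 4.55
tool_pos: [0.6201, -0.2007, 0.1786]
tool_rot: [180.0, 0.1, -23.0]
force: [-1.2, -0.0, -0.1]
grip_width: 0.0127
```

```bash
python3 - <<'E'
from h import *
im=snap('wrist','w3')
print(status.get_obs()['tool_pos'])
E
```

```text
4.55 [ 0.6201 -0.2007  0.1786] [179.9974   0.0507 -22.9788] 0.01272686284371677 [-1.1799 -0.0131 -0.0822]
[ 0.6202 -0.2008  0.1788]
```

View pics/w3.png

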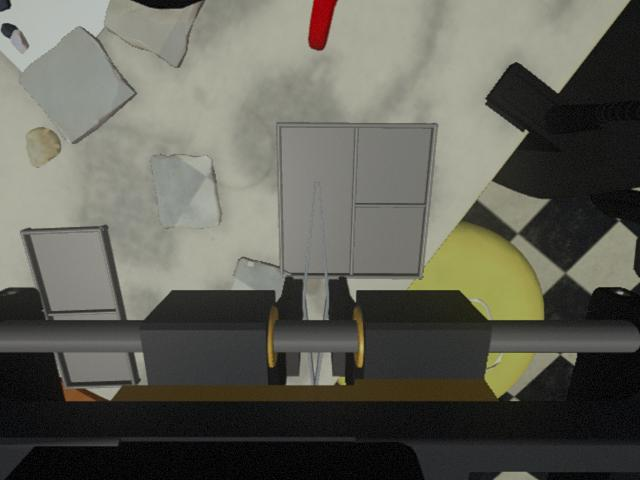

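The tweezers are held along the image's vertical. Square tray rim corners are about (278,124), (437,124), (423,278) and (276,276). Oblong corners are about (22,230), (106,227), (138,383) and (64,386).

```bash
python3 - <<'E'
from h import *
im=cv2.imread('pics/w3.png')
C=ld('w3')
for n,P in[('obl',[(22,229.5),(106,226.5),(138,383),(64,386)]),('sq',[(277.5,124),(437.5,124),(424,278),(276,276.5)])]:
    q=np.array([ray(C,*p,.01) for p in P]);print(n,q.mean(0))
    y=(q[0]+q[1]-q[2]-q[3])/2;x=(q[1]+q[2]-q[0]-q[3])/2
    print(q,np.linalg.norm(x),np.linalg.norm(y),np.degrees(np.arctan2(y[1],y[0])),np.degrees(np.arctan2(x[1],x[0])))
    cc=q.mean(0)
a=im[110:290,260:450]
cv2.imwrite("pics/w3c.png",cv2.resize(a,None,fx=3.3,fy=3.3,interpolation=cv2.INTER_CUBIC))
a=im[215:400,10:150]
cv2.imwrite("pics/w3d.png",cv2.resize(a,None,fx=3.2,fy=3.2,interpolation=cv2.INTER_CUBIC))
E
```

```text
obl [0.62827558 0.05288191 0.01      ]
[[ 0.7248389   0.0583099   0.01      ]
 [ 0.69608077 -0.01709394  0.01      ]
 [ 0.53197621  0.04676474  0.01      ]
 [ 0.56020643  0.12354696  0.01      ]] 0.08125310443964313 0.176588327663073 -21.440042719634228 -110.52916211135678
sq [ 0.62323048 -0.24096976  0.01      ]
[[ 0.71643087 -0.20586151  0.01      ]
 [ 0.66175906 -0.33467834  0.01      ]
 [ 0.5280376  -0.27887748  0.01      ]
 [ 0.58669438 -0.14446173  0.01      ]] 0.1432958071629563 0.1441753123289568 -23.98214044045122 -113.29315545862322
```

View pics/w3c.png

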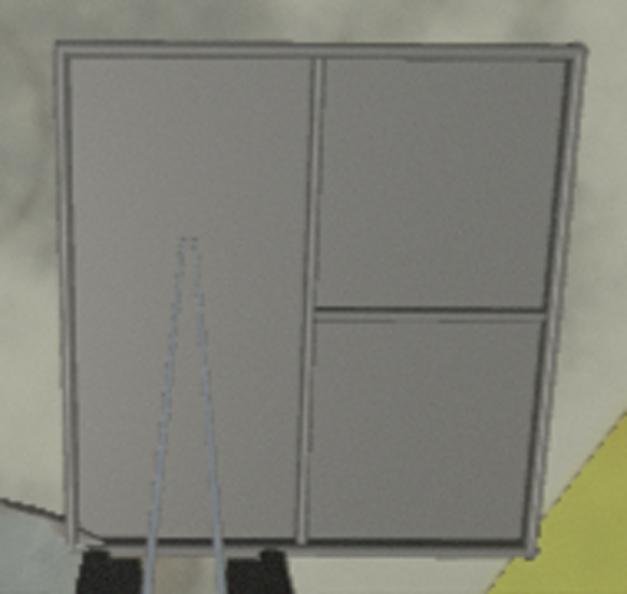

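View pics/w3d.png

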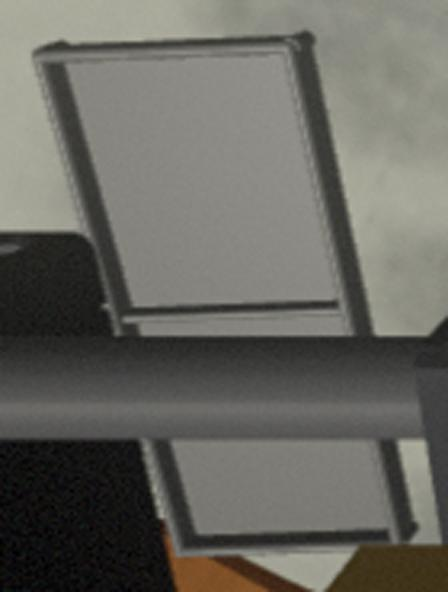

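Emit:
step_arm:
  series:
    - {"ax": 0, "ay": 0, "az": -0.3, "x": 0.014, "y": -0.009, "z": -0.04, "claw": 0}
    - {"ax": 0, "ay": 0, "az": -0.3, "x": 0.014, "y": -0.009, "z": -0.08, "claw": 0}
    - {"ax": 0, "ay": 0, "az": -0.3, "x": 0.014, "y": -0.009, "z": -0.11, "claw": 0}
    - {"ax": 0, "ay": 0, "az": -0.3, "x": 0.014, "y": -0.009, "z": -0.135, "claw": 0}
    - {"ax": 0, "ay": 0, "az": -0.3, "x": 0.014, "y": -0.009, "z": -0.15, "claw": 0}
    - {"ax": 0, "ay": 0, "az": -0.3, "x": 0.014, "y": -0.009, "z": -0.16, "claw": 0}
    - {"ax": 0, "ay": 0, "az": -0.3, "x": 0.014, "y": -0.009, "z": -0.166, "claw": 0}
    - {"ax": 0, "ay": 0, "az": -0.3, "x": 0.014, "y": -0.009, "z": -0.166, "claw": 0}
    - {"ax": 0, "ay": 0, "az": -0.3, "x": 0.014, "y": -0.009, "z": -0.166, "claw": 0}

```text
time_s: 5.5
tool_pos: [0.6356, -0.2111, 0.0139]
tool_rot: [-180.0, -0.1, -23.3]
force: [-0.4, 0.6, 0.0]
grip_width: 0.0128
```

Emit:
step_arm:
  series:
    - {"ax": 0, "ay": 0, "az": 0, "x": 0, "y": 0, "z": -0.002, "claw": 0}
    - {"ax": 0, "ay": 0, "az": 0, "x": 0, "y": 0, "z": -0.002, "claw": 0}
    - {"ax": 0, "ay": 0, "az": 0, "x": 0, "y": 0, "z": -0.002, "claw": 26}
    - {"ax": 0, "ay": 0, "az": 0, "x": 0, "y": 0, "z": -0.002, "claw": 26}
    - {"ax": 0, "ay": 0, "az": 0, "x": 0, "y": 0, "z": -0.002, "claw": 26}
    - {"ax": 0, "ay": 0, "az": 0, "x": 0, "y": 0, "z": 0.02, "claw": 26}
    - {"ax": 0, "ay": 0, "az": 0, "x": 0, "y": 0, "z": 0.06, "claw": 26}
    - {"ax": 0, "ay": 0, "az": 0, "x": -0.02, "y": 0.02, "z": 0.11, "claw": 60}
    - {"ax": 0, "ay": 0, "az": 0, "x": -0.05, "y": 0.05, "z": 0.16, "claw": 100}
    - {"ax": 0, "ay": 0, "az": 0, "x": -0.07, "y": 0.09, "z": 0.2, "claw": 100}
    - {"ax": 0, "ay": 0, "az": 0, "x": -0.08, "y": 0.13, "z": 0.22, "claw": 100}
    - {"ax": 0, "ay": 0, "az": 0, "x": -0.08, "y": 0.13, "z": 0.22, "claw": 100}

```text
time_s: 6.7
tool_pos: [0.5545, -0.0768, 0.2356]
tool_rot: [-179.9, -0.2, -23.1]
force: [0.4, 0.9, 0.3]
grip_width: 0.0547
```

```bash
python3 - <<'E'
from h import *
im=snap('wrist','w4')
E
```

```text
6.7 [ 0.5545 -0.0768  0.2356] [-179.9423   -0.1664  -23.1404] 0.05474601127458392 [0.4373 0.8544 0.325 ]
```

View pics/w4.png

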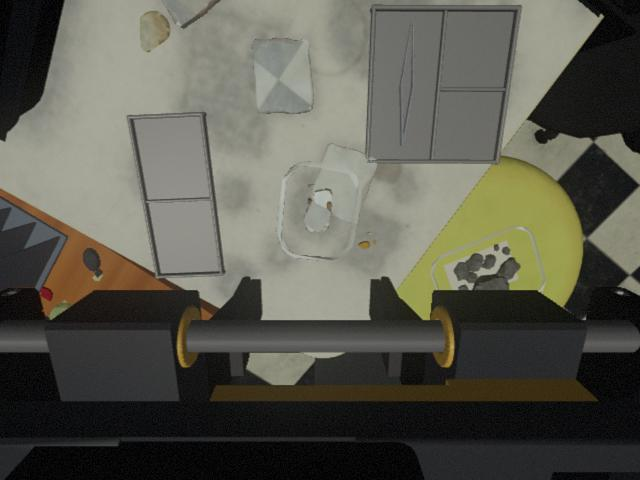

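Emit:
step_arm:
  series:
    - {"ax": 0, "ay": 0, "az": 5, "x": -0.01, "y": 0.025, "z": 0.01, "claw": 100}
    - {"ax": 0, "ay": 0, "az": 11, "x": -0.02, "y": 0.055, "z": 0.02, "claw": 100}
    - {"ax": 0, "ay": 0, "az": 17, "x": -0.035, "y": 0.09, "z": 0.03, "claw": 100}
    - {"ax": 0, "ay": 0, "az": 23, "x": -0.05, "y": 0.125, "z": 0.045, "claw": 100}
    - {"ax": 0, "ay": 0, "az": 29, "x": -0.07, "y": 0.165, "z": 0.06, "claw": 100}
    - {"ax": 0, "ay": 0, "az": 35, "x": -0.085, "y": 0.205, "z": 0.065, "claw": 100}
    - {"ax": 0, "ay": 0, "az": 41, "x": -0.1, "y": 0.24, "z": 0.065, "claw": 100}
    - {"ax": 0, "ay": 0, "az": 46, "x": -0.11, "y": 0.265, "z": 0.065, "claw": 100}
    - {"ax": 0, "ay": 0, "az": 50, "x": -0.115, "y": 0.28, "z": 0.065, "claw": 100}
    - {"ax": 0, "ay": 0, "az": 52, "x": -0.115, "y": 0.28, "z": 0.065, "claw": 100}
    - {"ax": 0, "ay": 0, "az": 52, "x": -0.115, "y": 0.28, "z": 0.065, "claw": 100}
    - {"ax": 0, "ay": 0, "az": 52, "x": -0.115, "y": 0.28, "z": 0.065, "claw": 100}

```text
time_s: 7.95
tool_pos: [0.4398, 0.1985, 0.2974]
tool_rot: [180.0, 0.0, 28.6]
force: [0.2, 0.4, 0.4]
grip_width: 0.0871
```

```bash
python3 - <<'E'
from h import *
im=snap('wrist','w5')
C=ld('w4')
for n,P in[('obl',[(127,115),(205,113),(224,273),(157,277)]),('sq',[(372,5),(521,7),(500,163),(366,160)])]:
    q=np.array([ray(C,*p,.01) for p in P]);print(n,q.mean(0))
    y=(q[0]+q[1]-q[2]-q[3])/2;x=(q[1]+q[2]-q[0]-q[3])/2
    print(np.linalg.norm(x),np.linalg.norm(y),np.degrees(np.arctan2(y[1],y[0])),np.degrees(np.arctan2(x[1],x[0])))
E
```

```text
7.95 [0.4398 0.1985 0.2974] [179.9974   0.0362  28.5605] 0.08714995791751697 [0.1787 0.3888 0.4039]
obl [0.6271 0.0545 0.01  ]
0.07947432206459248 0.1768389243337527 -20.70423570157665 -110.63258378503511
sq [ 0.6231 -0.2413  0.01  ]
0.14156627853052164 0.1436881694971449 -22.876379904581512 -114.13829889177187
```

View pics/w5.png

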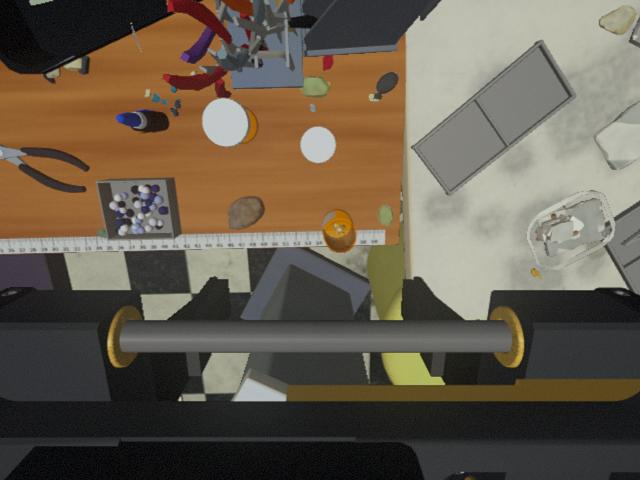

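```bash
python3 - <<'E'
from h import *
C=ld('w5');T=cam('top')
print('short',ray(C,318,145,.0515),'tall',ray(C,225,122,.0755),'open',ray(C,339,225,.0675),'stone',ray(C,245,212,.01),'gluetip',ray(C,122,119,.0855))
print('short tri',tri([(C,318,145),(T,230+458/6,215+118/6)]),'tall',tri([(C,225,122),(T,230+270/6,215+164/6)]),'gt',tri([(C,122,119),(T,230+88/6,215+254/6)]))
print('red tip',tri([(C,225,90),(T,230+233/6,215+128/6)]),'rack base corner floor',ray(C,303,87,0.0),ray(C,397,50,.2),ray(C,237,87,0))
im=cv2.imread('pics/w5.png')
cv2.imwrite("pics/w5c.png",cv2.resize(im[0:260,90:410],None,fx=2.3,fy=2.3,interpolation=cv2.INTER_CUBIC))
E
```

```text
short [0.5041529 0.2284096 0.0515   ] tall [0.47900819 0.32278857 0.0755    ] open [0.43926909 0.16605637 0.0675    ] stone [0.38607978 0.27031248 0.01      ] gluetip [0.43368105 0.4111061  0.0855    ]
short tri [0.50367482 0.22877866 0.03155386] tall [0.47708694 0.32515019 0.06117801] gt [0.43041959 0.41484014 0.07544257]
red tip [0.50320543 0.35090444 0.00938191] rack base corner floor [0.55349543 0.27535392 0.        ] [0.58217311 0.21413529 0.2       ] [0.51592477 0.34443175 0.        ]
```

View pics/w5c.png

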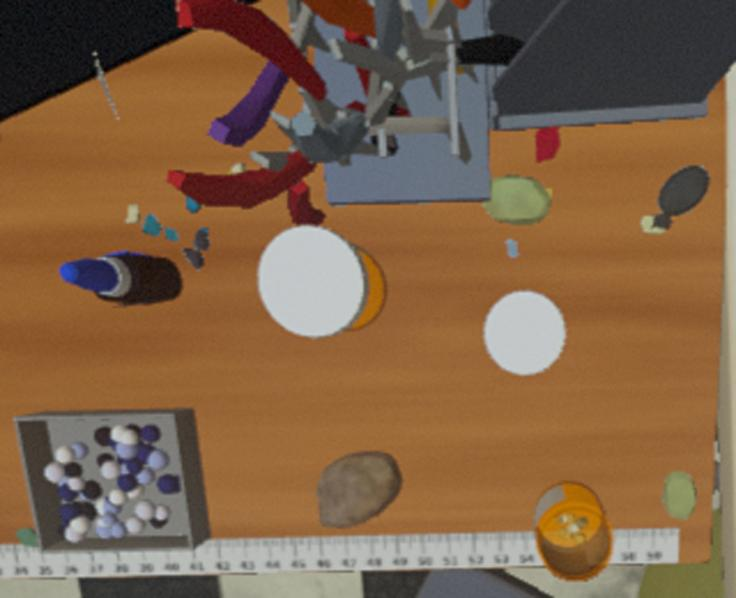

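```bash
python3 - <<'E'
from h import *
o=status.get_obs();print(o['qpos'])
C=ld('w5')
for u,v in [(397,50),(303,52),(490/2.3+90,200/2.3)]:
  print([ray(C,u,v,z) for z in(0,.05,.1,.2)])
E
```

```text
[ 28.05919365  -2.93543778 -52.81518911  98.3846915   -2.35944323
  83.42982765 -85.90021927]
[array([0.64055264, 0.19820363, 0.        ]), array([0.62595776, 0.20218654, 0.05      ]), array([0.61136288, 0.20616946, 0.1       ]), array([0.58217311, 0.21413529, 0.2       ])]
[array([ 5.86642559e-01,  2.92966368e-01, -5.55111512e-17]), array([0.57802361, 0.28644484, 0.05      ]), array([0.56940465, 0.27992331, 0.1       ]), array([0.55216674, 0.26688026, 0.2       ])]
[array([0.55356242, 0.27533086, 0.        ]), array([0.5486104 , 0.27076423, 0.05      ]), array([0.54365838, 0.2661976 , 0.1       ]), array([0.53375433, 0.25706433, 0.2       ])]
```

Emit:
step_arm:
  series:
    - {"ax": 0, "ay": 0, "az": 8, "x": 0, "y": 0, "z": 0, "claw": 100}
    - {"ax": 0, "ay": 0, "az": 16, "x": 0, "y": 0, "z": 0, "claw": 100}
    - {"ax": 0, "ay": 0, "az": 24, "x": 0, "y": 0, "z": 0, "claw": 100}
    - {"ax": 0, "ay": 0, "az": 32, "x": 0, "y": 0, "z": 0, "claw": 100}
    - {"ax": 0, "ay": 0, "az": 40, "x": 0.01, "y": 0, "z": 0, "claw": 100}
    - {"ax": 0, "ay": 0, "az": 48, "x": 0.02, "y": 0.01, "z": 0, "claw": 100}
    - {"ax": 0, "ay": 0, "az": 56, "x": 0.03, "y": 0.02, "z": 0, "claw": 100}
    - {"ax": 0, "ay": 0, "az": 64, "x": 0.04, "y": 0.03, "z": 0, "claw": 100}
    - {"ax": 0, "ay": 0, "az": 72, "x": 0.05, "y": 0.03, "z": 0, "claw": 100}
    - {"ax": 0, "ay": 0, "az": 80, "x": 0.06, "y": 0.03, "z": 0, "claw": 100}
    - {"ax": 0, "ay": 0, "az": 88, "x": 0.063, "y": 0.032, "z": 0, "claw": 100}
    - {"ax": 0, "ay": 0, "az": 96, "x": 0.063, "y": 0.032, "z": 0, "claw": 100}

```text
time_s: 9.2
tool_pos: [0.5035, 0.2304, 0.2972]
tool_rot: [-180.0, -0.1, 124.9]
force: [-0.2, 0.8, 0.0]
grip_width: 0.0869
```

Emit:
step_arm:
  series:
    - {"ax": 0, "ay": 0, "az": 8, "x": 0, "y": 0, "z": 0, "claw": 100}
    - {"ax": 0, "ay": 0, "az": 16, "x": 0, "y": 0, "z": 0, "claw": 100}
    - {"ax": 0, "ay": 0, "az": 24, "x": 0, "y": 0, "z": 0, "claw": 100}
    - {"ax": 0, "ay": 0, "az": 32, "x": 0, "y": 0, "z": 0, "claw": 100}
    - {"ax": 0, "ay": 0, "az": 40, "x": 0, "y": 0, "z": 0, "claw": 100}
    - {"ax": 0, "ay": 0, "az": 48, "x": 0, "y": 0, "z": 0, "claw": 100}
    - {"ax": 0, "ay": 0, "az": 56, "x": 0, "y": 0, "z": 0, "claw": 100}
    - {"ax": 0, "ay": 0, "az": 64, "x": 0, "y": 0, "z": 0, "claw": 100}
    - {"ax": 0, "ay": 0, "az": 72, "x": 0, "y": 0, "z": 0, "claw": 100}
    - {"ax": 0, "ay": 0, "az": 80, "x": 0, "y": 0, "z": 0, "claw": 100}
    - {"ax": 0, "ay": 0, "az": 84, "x": 0, "y": 0, "z": 0, "claw": 100}
    - {"ax": 0, "ay": 0, "az": 84, "x": 0, "y": 0, "z": 0, "claw": 100}

```text
time_s: 10.4
tool_pos: [0.5031, 0.2303, 0.2973]
tool_rot: [180.0, -0.0, -151.5]
force: [0.2, -0.0, 0.4]
grip_width: 0.0874
```

```bash
python3 - <<'E'
from h import *
im=snap('wrist','w6');print(status.get_obs()['qpos'])
E
```

```text
10.4 [0.5031 0.2303 0.2973] [ 179.9598   -0.0295 -151.4525] 0.08739354087769532 [ 0.1724 -0.0124  0.4392]
[ 33.0784  15.9131 -71.5568  89.3053  15.0846  85.7141  79.5093]
```

View pics/w6.png

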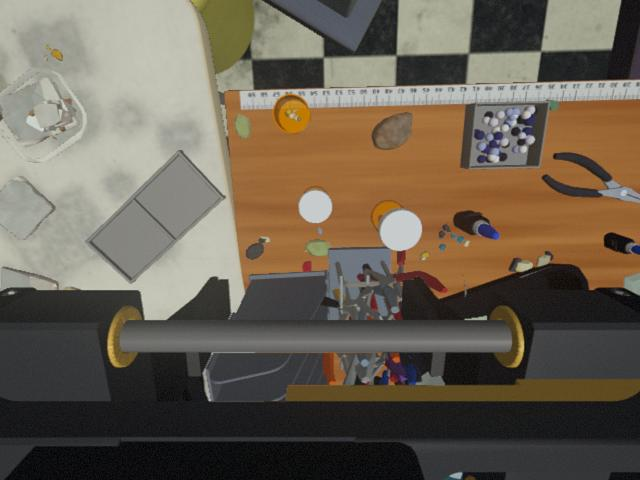

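```bash
python3 - <<'E'
from h import *
C=ld('w6');D=ld('w5')
print('short',ray(C,315,206,.0515),tri([(C,315,206),(D,318,145)]),'tall',ray(C,400,229.5,.0755),tri([(C,400,229.5),(D,225,122)]),'open',ray(C,292,115,.0675),'stone',ray(C,393,131,.01),'gluetip',ray(C,494,236,.0855),tri([(C,494,236),(D,122,119)]))
im=cv2.imread('pics/w6.png')
cv2.imwrite("pics/w6c.png",cv2.resize(im[90:260,280:520],None,fx=3.3,fy=3.3,interpolation=cv2.INTER_CUBIC))
E
```

```text
short [0.50343658 0.22851814 0.0515    ] [0.50400423 0.22856807 0.04879826] tall [0.47760715 0.32183307 0.0755    ] [0.47842192 0.32456382 0.06775686] open [0.42834775 0.16062664 0.0675    ] stone [0.38510173 0.27116481 0.01      ] gluetip [0.43391588 0.41208528 0.0855    ] [0.43408402 0.41006014 0.08831161]
```

View pics/w6c.png

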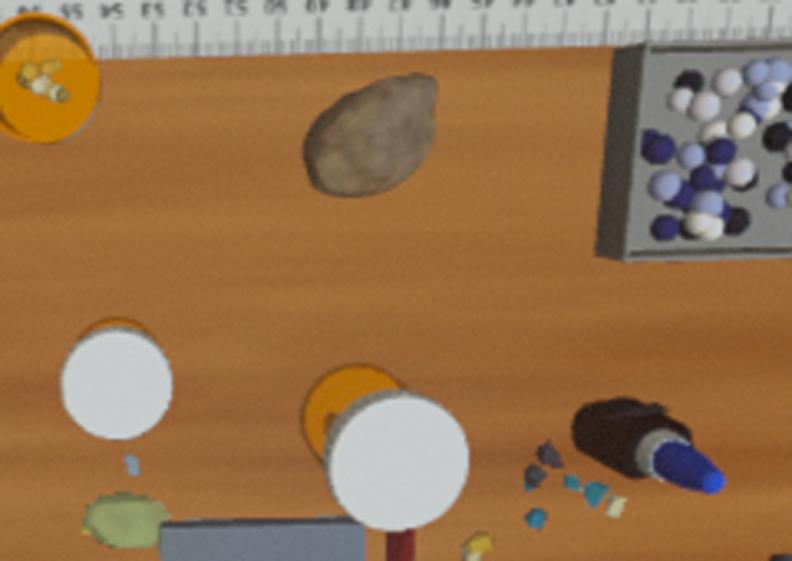

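Emit:
step_arm:
  series:
    - {"ax": 0, "ay": 0, "az": 0, "x": 0, "y": -0.001, "z": -0.04, "claw": 100}
    - {"ax": 0, "ay": 0, "az": 0, "x": 0, "y": -0.001, "z": -0.08, "claw": 100}
    - {"ax": 0, "ay": 0, "az": 0, "x": 0, "y": -0.001, "z": -0.12, "claw": 100}
    - {"ax": 0, "ay": 0, "az": 0, "x": 0, "y": -0.001, "z": -0.16, "claw": 100}
    - {"ax": 0, "ay": 0, "az": 0, "x": 0, "y": -0.001, "z": -0.19, "claw": 100}
    - {"ax": 0, "ay": 0, "az": 0, "x": 0, "y": -0.001, "z": -0.2, "claw": 100}
    - {"ax": 0, "ay": 0, "az": 0, "x": 0, "y": -0.001, "z": -0.2, "claw": 100}

```text
time_s: 11.15
tool_pos: [0.5021, 0.2296, 0.0968]
tool_rot: [180.0, -0.1, -151.4]
force: [0.6, -0.1, 0.3]
grip_width: 0.0871
```

```bash
python3 - <<'E'
from h import *
o=status.get_obs();print(o['tool_pos'],o['qpos'])
E
```

```text
[0.50214279 0.22958948 0.09676449] [ 26.01112103  25.75498742 -64.20545339 104.44551917  25.27937379
  66.04416888  71.90404849]
```

Joints are comfortable. Going down and gripping.

Emit:
step_arm:
  series:
    - {"ax": 0, "ay": 0, "az": 0, "x": 0.001, "y": 0, "z": -0.03, "claw": 100}
    - {"ax": 0, "ay": 0, "az": 0, "x": 0.001, "y": 0, "z": -0.05, "claw": 100}
    - {"ax": 0, "ay": 0, "az": 0, "x": 0.001, "y": 0, "z": -0.062, "claw": 100}
    - {"ax": 0, "ay": 0, "az": 0, "x": 0.001, "y": 0, "z": -0.062, "claw": 100}
    - {"ax": 0, "ay": 0, "az": 0, "x": 0.001, "y": 0, "z": -0.062, "claw": 60}
    - {"ax": 0, "ay": 0, "az": 0, "x": 0.001, "y": 0, "z": -0.062, "claw": 30}
    - {"ax": 0, "ay": 0, "az": 0, "x": 0.001, "y": 0, "z": -0.062, "claw": 30}
    - {"ax": 0, "ay": 0, "az": 0, "x": 0.001, "y": 0, "z": -0.062, "claw": 30}
    - {"ax": 0, "ay": 0, "az": 0, "x": 0.001, "y": 0, "z": -0.062, "claw": 30}
    - {"ax": 0, "ay": 0, "az": 0, "x": 0.001, "y": 0, "z": -0.062, "claw": 30}
    - {"ax": 0, "ay": 0, "az": 0, "x": 0.001, "y": 0, "z": -0.062, "claw": 30}
  squeeze: 15

```text
time_s: 12.25
tool_pos: [0.5037, 0.2301, 0.0357]
tool_rot: [180.0, -0.0, -151.3]
force: [1.3, 0.4, -0.4]
grip_width: 0.039
```

Emit:
step_arm:
  series:
    - {"ax": 0, "ay": 0, "az": 0, "x": 0, "y": 0, "z": 0.025, "claw": 30}
    - {"ax": 0, "ay": 0, "az": 0, "x": 0, "y": 0, "z": 0.06, "claw": 30}
    - {"ax": 0, "ay": 0, "az": 0, "x": -0.005, "y": 0, "z": 0.1, "claw": 30}
    - {"ax": 0, "ay": 0, "az": -4, "x": -0.015, "y": -0.015, "z": 0.135, "claw": 30}
    - {"ax": 0, "ay": 0, "az": -8, "x": -0.025, "y": -0.04, "z": 0.165, "claw": 30}
    - {"ax": 0, "ay": 0, "az": -13, "x": -0.03, "y": -0.075, "z": 0.185, "claw": 30}
    - {"ax": 0, "ay": 0, "az": -18, "x": -0.03, "y": -0.115, "z": 0.19, "claw": 30}
    - {"ax": 0, "ay": 0, "az": -23, "x": -0.025, "y": -0.155, "z": 0.19, "claw": 30}
    - {"ax": 0, "ay": 0, "az": -28, "x": -0.015, "y": -0.195, "z": 0.19, "claw": 30}
    - {"ax": 0, "ay": 0, "az": -33, "x": 0, "y": -0.235, "z": 0.19, "claw": 30}
    - {"ax": 0, "ay": 0, "az": -38, "x": 0.015, "y": -0.275, "z": 0.19, "claw": 30}
    - {"ax": 0, "ay": 0, "az": -43, "x": 0.035, "y": -0.31, "z": 0.19, "claw": 30}

```text
time_s: 13.45
tool_pos: [0.5386, -0.0826, 0.2255]
tool_rot: [-179.9, -0.0, 165.3]
force: [-0.2, 0.8, -0.0]
grip_width: 0.038
```

Emit:
step_arm:
  series:
    - {"ax": 0, "ay": 0, "az": -2, "x": 0.02, "y": -0.035, "z": -0.01, "claw": 30}
    - {"ax": 0, "ay": 0, "az": -4, "x": 0.04, "y": -0.07, "z": -0.02, "claw": 30}
    - {"ax": 0, "ay": 0, "az": -6, "x": 0.06, "y": -0.11, "z": -0.04, "claw": 30}
    - {"ax": 0, "ay": 0, "az": -9, "x": 0.08, "y": -0.15, "z": -0.06, "claw": 30}
    - {"ax": 0, "ay": 0, "az": -9, "x": 0.09, "y": -0.18, "z": -0.08, "claw": 30}
    - {"ax": 0, "ay": 0, "az": -9, "x": 0.098, "y": -0.2, "z": -0.1, "claw": 30}
    - {"ax": 0, "ay": 0, "az": -9, "x": 0.103, "y": -0.208, "z": -0.12, "claw": 30}
    - {"ax": 0, "ay": 0, "az": -9, "x": 0.103, "y": -0.208, "z": -0.13, "claw": 30}
    - {"ax": 0, "ay": 0, "az": -9, "x": 0.103, "y": -0.208, "z": -0.13, "claw": 30}
    - {"ax": 0, "ay": 0, "az": -9, "x": 0.103, "y": -0.208, "z": -0.13, "claw": 30}

```text
time_s: 14.45
tool_pos: [0.642, -0.2865, 0.0965]
tool_rot: [180.0, 0.0, 156.7]
force: [0.7, -0.2, -1.3]
grip_width: 0.0384
```

```bash
python3 - <<'E'
from h import *
im=snap('wrist','w7');print(status.get_obs()['qpos'])
E
```

```text
14.45 [ 0.642  -0.2865  0.0965] [179.9572   0.0197 156.748 ] 0.03841125204384003 [ 0.7151 -0.165  -1.278 ]
[ 53.745   37.7707 -46.9157  82.0649  28.0258  72.125   71.0576]
```

View pics/w7.png

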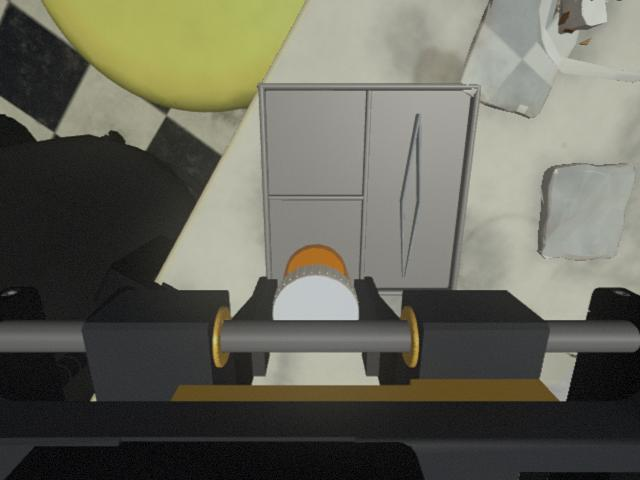

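```bash
python3 - <<'E'
from h import *
C=ld('w7')
P=[(260,85),(480,86),(456,291)]
q=np.array([ray(C,*p,.01) for p in P]);print(q,np.linalg.norm(q[1]-q[0]),np.linalg.norm(q[2]-q[1]))
c=(q[0]+q[2])/2;print('c',c,ray(C,366,197,.01))
d=q[0]-q[1];a=np.degrees(np.arctan2(d[1],d[0]));print(a+90)
E
```

```text
[[ 0.52937296 -0.27636753  0.01      ]
 [ 0.58496853 -0.1484284   0.01      ]
 [ 0.71535707 -0.20358244  0.01      ]] 0.13949654583005117 0.1415737905343204
c [ 0.62236501 -0.23997498  0.01      ] [ 0.62256144 -0.24019541  0.01      ]
-23.48721198325444
```

Emit:
step_arm:
  series:
    - {"ax": 0, "ay": 0, "az": 0, "x": 0, "y": -0.001, "z": -0.02, "claw": 30}
    - {"ax": 0, "ay": 0, "az": 0, "x": 0, "y": -0.001, "z": -0.037, "claw": 30}
    - {"ax": 0, "ay": 0, "az": 0, "x": 0, "y": -0.001, "z": -0.047, "claw": 30}
    - {"ax": 0, "ay": 0, "az": 0, "x": 0, "y": -0.001, "z": -0.052, "claw": 30}
    - {"ax": 0, "ay": 0, "az": 0, "x": 0, "y": -0.001, "z": -0.0545, "claw": 30}
    - {"ax": 0, "ay": 0, "az": 0, "x": 0, "y": -0.001, "z": -0.0545, "claw": 30}
    - {"ax": 0, "ay": 0, "az": 0, "x": 0, "y": -0.001, "z": -0.0545, "claw": 30}

```text
time_s: 15.2
tool_pos: [0.6422, -0.289, 0.0418]
tool_rot: [180.0, 0.1, 156.7]
force: [-0.2, -0.5, 0.7]
grip_width: 0.038
```

Emit:
step_arm:
  series:
    - {"ax": 0, "ay": 0, "az": 0, "x": 0, "y": 0, "z": 0, "claw": 70}
    - {"ax": 0, "ay": 0, "az": 0, "x": 0, "y": 0, "z": 0, "claw": 70}
    - {"ax": 0, "ay": 0, "az": 0, "x": 0, "y": 0, "z": 0, "claw": 70}
    - {"ax": 0, "ay": 0, "az": 0, "x": 0, "y": 0, "z": 0.02, "claw": 70}
    - {"ax": 0, "ay": 0, "az": 0, "x": 0, "y": 0, "z": 0.06, "claw": 70}
    - {"ax": 0, "ay": 0, "az": 2, "x": -0.015, "y": 0.015, "z": 0.1, "claw": 100}
    - {"ax": 0, "ay": 0, "az": 6, "x": -0.035, "y": 0.045, "z": 0.13, "claw": 100}
    - {"ax": 0, "ay": 0, "az": 10, "x": -0.055, "y": 0.085, "z": 0.155, "claw": 100}
    - {"ax": 0, "ay": 0, "az": 14, "x": -0.075, "y": 0.125, "z": 0.175, "claw": 100}
    - {"ax": 0, "ay": 0, "az": 18, "x": -0.095, "y": 0.17, "z": 0.19, "claw": 100}
    - {"ax": 0, "ay": 0, "az": 22, "x": -0.115, "y": 0.215, "z": 0.2, "claw": 100}
    - {"ax": 0, "ay": 0, "az": 26, "x": -0.135, "y": 0.26, "z": 0.21, "claw": 100}

```text
time_s: 16.4
tool_pos: [0.5071, -0.0284, 0.2522]
tool_rot: [-179.9, 0.1, -177.1]
force: [0.3, 0.2, 1.3]
grip_width: 0.0867
```

```bash
python3 - <<'E'
from h import *
im=snap('wrist','w8');snap('side','s8')
E
```

```text
16.4 [ 0.5071 -0.0284  0.2522] [-179.9259    0.0503 -177.1217] 0.08671790303873168 [0.2932 0.2451 1.2908]
16.45 [ 0.505  -0.018   0.2537] [-179.9155    0.0211 -176.2757] 0.08680889084832726 [-1.1364  9.0982 -0.3257]
```

View pics/w8.png

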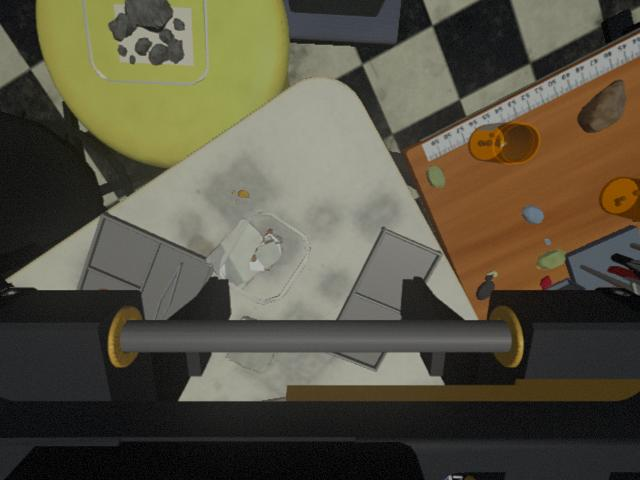

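View pics/s8.png

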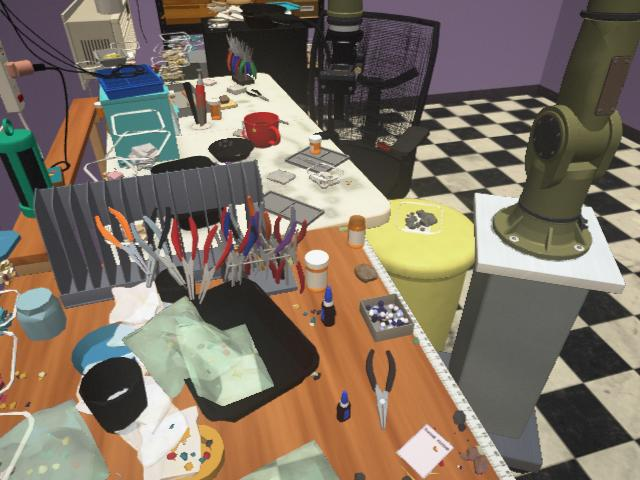

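Emit:
step_arm:
  series:
    - {"ax": 0, "ay": 0, "az": 3, "x": -0.01, "y": 0.045, "z": 0.01, "claw": 100}
    - {"ax": 0, "ay": 0, "az": 6, "x": -0.02, "y": 0.09, "z": 0.01, "claw": 100}
    - {"ax": 0, "ay": 0, "az": 9, "x": -0.03, "y": 0.135, "z": 0.01, "claw": 100}
    - {"ax": 0, "ay": 0, "az": 12, "x": -0.04, "y": 0.18, "z": 0.01, "claw": 100}
    - {"ax": 0, "ay": 0, "az": 15, "x": -0.045, "y": 0.225, "z": 0.01, "claw": 100}
    - {"ax": 0, "ay": 0, "az": 18, "x": -0.05, "y": 0.27, "z": 0.01, "claw": 100}
    - {"ax": 0, "ay": 0, "az": 21, "x": -0.06, "y": 0.31, "z": 0, "claw": 100}
    - {"ax": 0, "ay": 0, "az": 24, "x": -0.065, "y": 0.35, "z": 0, "claw": 100}
    - {"ax": 0, "ay": 0, "az": 25, "x": -0.07, "y": 0.385, "z": 0, "claw": 100}
    - {"ax": 0, "ay": 0, "az": 25, "x": -0.075, "y": 0.415, "z": 0, "claw": 100}
    - {"ax": 0, "ay": 0, "az": 25, "x": -0.077, "y": 0.435, "z": 0, "claw": 100}
    - {"ax": 0, "ay": 0, "az": 25, "x": -0.077, "y": 0.439, "z": 0, "claw": 100}

```text
time_s: 17.7
tool_pos: [0.4287, 0.4113, 0.2519]
tool_rot: [179.9, 0.1, -152.1]
force: [-0.6, 0.6, 0.7]
grip_width: 0.0869
```

Emit:
step_arm:
  series:
    - {"ax": 0, "ay": 0, "az": 0, "x": 0, "y": 0, "z": 0, "claw": 100}
    - {"ax": 0, "ay": 0, "az": 0, "x": 0, "y": 0, "z": 0, "claw": 100}

```text
time_s: 17.9
tool_pos: [0.4314, 0.407, 0.2512]
tool_rot: [-179.9, 0.0, -152.4]
force: [-0.4, -0.4, -0.1]
grip_width: 0.0872
```

```bash
python3 - <<'E'
from h import *
im=snap('wrist','w9');print(status.get_obs()['qpos'])
cv2.imwrite("pics/w9c.png",cv2.resize(im[100:300,220:420],None,fx=3,fy=3,interpolation=cv2.INTER_CUBIC))
E
```

```text
17.9 [0.4314 0.407  0.2512] [-179.9336    0.0205 -152.4312] 0.08716295182783305 [-0.4204 -0.4436 -0.1374]
[  7.9306  24.7172 -70.0127  88.1831  23.3716  83.4747  54.4559]
```

View pics/w9.png

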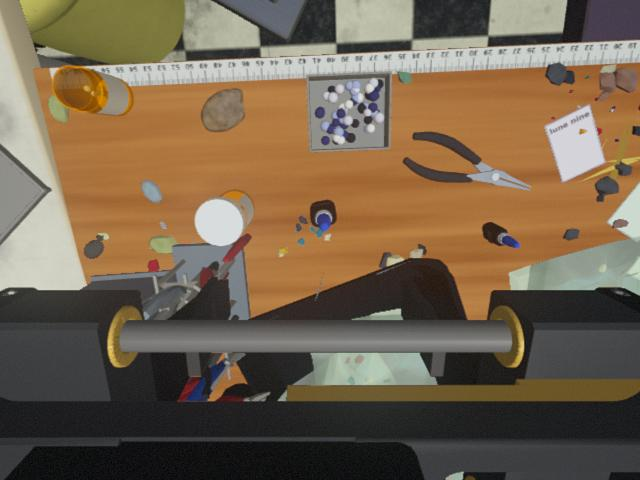

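View pics/w9c.png

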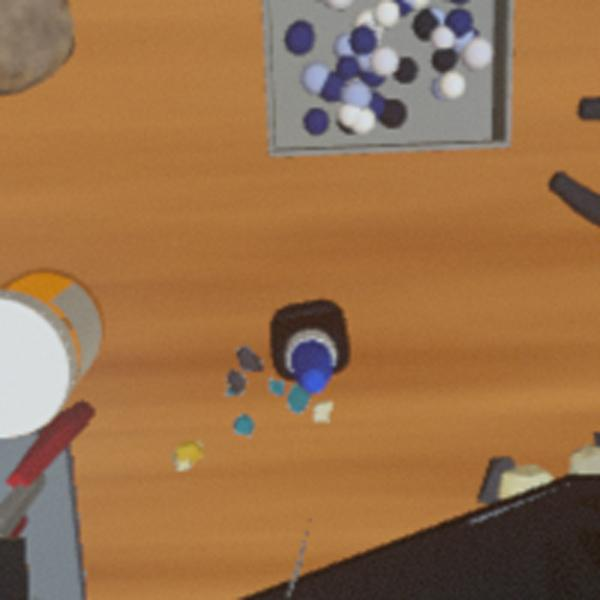

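```bash
python3 - <<'E'
import cv2,numpy as np
im=cv2.imread('pics/w9.png')[190:250,290:360].astype(float)
im=255*(im/255)**0.45
cv2.imwrite("pics/w9d.png",cv2.resize(im.astype(np.uint8),None,fx=10,fy=10,interpolation=cv2.INTER_CUBIC))
E
```

```text
(no output)
```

View pics/w9d.png

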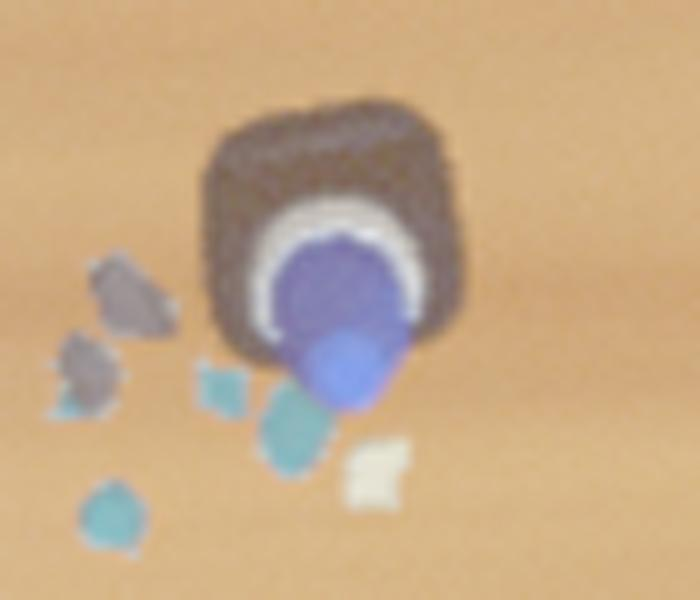

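```bash
python3 - <<'E'
from h import *
from scipy.optimize import minimize
im=cv2.imread('pics/w9.png');C=ld('w9')
x0,y0,x1,y1=300,192,340,236
sub=im[y0:y1,x0:x1].astype(int)
# dark or blue or ring => not wood: wood has R-B>60
m=((sub[...,2]-sub[...,0])<45).astype(np.uint8)
n,l,st,_=cv2.connectedComponentsWithStats(m);k=1+np.argmax(st[1:,4]);m=(l==k).astype(np.uint8)
print(st[k]);
print('\n'.join(''.join('#' if v else '.' for v in r) for r in m))
S=8
def sil(cx,cy,ph):
    c,s=np.cos(ph),np.sin(ph)
    def pr(P): return np.array([proj(C,p) for p in P])
    box=[(cx+c*a*.011-s*b*.015,cy+s*a*.011+c*b*.015,z) for a in(-1,1) for b in(-1,1) for z in(-.0025,.0455)]
    t=np.linspace(0,6.28,16)
    cone=[(cx+.0075*np.cos(q),cy+.0075*np.sin(q),z) for q in t for z in(.0455,.065)]+[(cx+.003*np.cos(q),cy+.003*np.sin(q),.0855) for q in t]
    M=np.zeros((m.shape[0]*S,m.shape[1]*S),np.uint8)
    for P in(box,cone):
        h=cv2.convexHull(((pr(P)-[x0,y0]+.5)*S).astype(np.int32)); cv2.fillConvexPoly(M,h,1)
    return cv2.resize(M.astype(np.float32),(m.shape[1],m.shape[0]),interpolation=cv2.INTER_AREA)
best=[]
for deg in range(0,180,10):
    f=lambda p:np.abs(sil(p[0],p[1],np.radians(p[2]))-m).sum()
    r=minimize(f,[.431,.412,deg],method='Nelder-Mead',options=dict(initial_simplex=[[.431,.412,deg],[.435,.412,deg],[.431,.416,deg],[.431,.412,deg+6]],maxiter=60))
    best.append((r.fun,*r.x))
for b in sorted(best)[:6]:print(np.round(b,4))
E
```

```text
[ 11   8  25  36 655]
........................................
........................................
........................................
........................................
........................................
........................................
........................................
........................................
..........................###...........
....................###########.........
...............#################........
..............###################.......
............######################......
............######################......
...........#######################......
...........########################.....
...........########################.....
...........########################.....
...........########################.....
...........########################.....
...........########################.....
...........#########################....
...........#########################....
...........#########################....
...........#########################....
...........#########################....
...........#
[... 253 characters left out ...]
############.........
...............################.........
.................#############..........
...................###########..........
..................###########...........
.................###########............
.................###########............
................########................
................########................
................########................
................#######.................
................#######.................
[192.6562   0.4367   0.4178 127.4038]
[192.9062   0.4368   0.4176 125.1465]
[192.9375   0.4368   0.4174 124.6387]
[193.2969   0.4366   0.4177 127.0394]
[193.4688   0.4368   0.4178 126.637 ]
[193.7656   0.4373   0.4162 109.9128]
```

```bash
python3 - <<'E'
from h import *
im=cv2.imread('pics/w9.png');C=ld('w9')
g=cv2.resize(im[180:250,280:370],None,fx=8,fy=8,interpolation=cv2.INTER_CUBIC)
g=(255*(g/255.)**.5).astype(np.uint8)
out=[]
for ph in (37,127-0):
    G=g.copy()
    cx,cy=.431,.411
    c,s=np.cos(np.radians(ph)),np.sin(np.radians(ph))
    for z,col in((-.0025,(0,255,0)),(.0455,(0,0,255))):
        P=np.array([proj(C,(cx+c*a*.011-s*b*.015,cy+s*a*.011+c*b*.015,z)) for a,b in((-1,-1),(-1,1),(1,1),(1,-1))])
        cv2.polylines(G,[((P-[280,180]+.5)*8).astype(np.int32)],True,col,1)
    for z in(.0455,.0855):
        p=proj(C,(cx,cy,z));cv2.circle(G,(int((p[0]-279.5)*8),int((p[1]-179.5)*8)),5,(255,0,255),1)
    out.append(G[:, :400+100])
cv2.imwrite('pics/ov.png',cv2.resize(np.hstack(out),None,fx=.8,fy=.8))
E
```

```text
(no output)
```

View pics/ov.png

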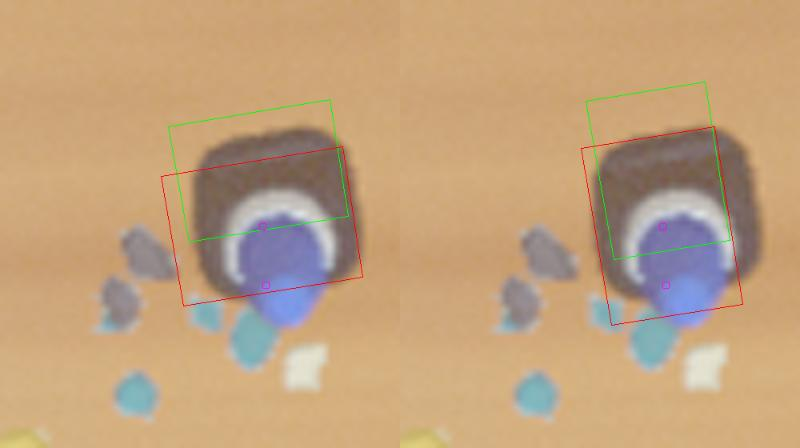

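```bash
python3 - <<'E'
from h import *
C=ld('w9')
print(ray(C,280+290/6.4-.5,180+298/6.4-.5,.0855),ray(C,280+281/6.4-.5,180+240/6.4-.5,.05),ray(C,280+281/6.4-.5,180+235/6.4-.5,.0455))
for ph,cx,cy in((37,.4295,.4065),(37,.432,.4075)):
    c,s=np.cos(np.radians(ph)),np.sin(np.radians(ph))
    print([np.round((np.array(proj(C,(cx+c*a*.011-s*b*.015,cy+s*a*.011+c*b*.015,z)))-[279.5,179.5])*6.4) for z in(-.0025,.0455) for a,b in((-1,-1),(-1,1),(1,1),(1,-1)) ])
print(status.get_obs()['tool_pos'],status.get_obs()['tool_rot'])
E
```

```text
[0.43109493 0.41497536 0.0855    ] [0.43066271 0.41412774 0.05      ] [0.4307656 0.4142937 0.0455   ]
[array([150., 108.]), array([312.,  81.]), array([331., 198.]), array([171., 224.]), array([140., 156.]), array([323., 126.]), array([343., 257.]), array([164., 286.])]
[array([149., 123.]), array([311.,  96.]), array([329., 212.]), array([170., 238.]), array([139., 172.]), array([321., 142.]), array([341., 273.]), array([162., 302.])]
[0.43162149 0.40666233 0.25107055] [-1.79927856e+02  2.25160698e-02 -1.52475771e+02]
```

Emit:
step_arm:
  series:
    - {"ax": 0, "ay": 0, "az": 4, "x": 0, "y": 0.004, "z": -0.03, "claw": 70}
    - {"ax": 0, "ay": 0, "az": 8, "x": 0, "y": 0.007, "z": -0.06, "claw": 70}
    - {"ax": 0, "ay": 0, "az": 9.3, "x": 0, "y": 0.007, "z": -0.09, "claw": 70}
    - {"ax": 0, "ay": 0, "az": 9.3, "x": 0, "y": 0.007, "z": -0.12, "claw": 70}
    - {"ax": 0, "ay": 0, "az": 9.3, "x": 0, "y": 0.007, "z": -0.14, "claw": 70}
    - {"ax": 0, "ay": 0, "az": 9.3, "x": 0, "y": 0.007, "z": -0.145, "claw": 70}
    - {"ax": 0, "ay": 0, "az": 9.3, "x": 0, "y": 0.007, "z": -0.145, "claw": 70}
    - {"ax": 0, "ay": 0, "az": 9.3, "x": 0, "y": 0.007, "z": -0.145, "claw": 70}

```text
time_s: 18.75
tool_pos: [0.4315, 0.4153, 0.1072]
tool_rot: [180.0, 0.1, -143.1]
force: [-0.0, 0.7, 0.0]
grip_width: 0.0609
```

```bash
python3 - <<'E'
from h import *
im=snap('wrist','w10');snap('side','s10');print(status.get_obs()['qpos'])
E
```

```text
18.75 [0.4315 0.4153 0.1072] [ 179.9962    0.1138 -143.1091] 0.060935394761502656 [-0.003   0.7369  0.0245]
18.8 [0.4315 0.4155 0.1073] [ 179.992     0.1355 -143.0924] 0.06105011084446842 [ 1.4415 -0.2975  0.622 ]
[  4.0755  32.9432 -65.9852  97.5054  31.81    70.67    57.4267]
```

View pics/w10.png

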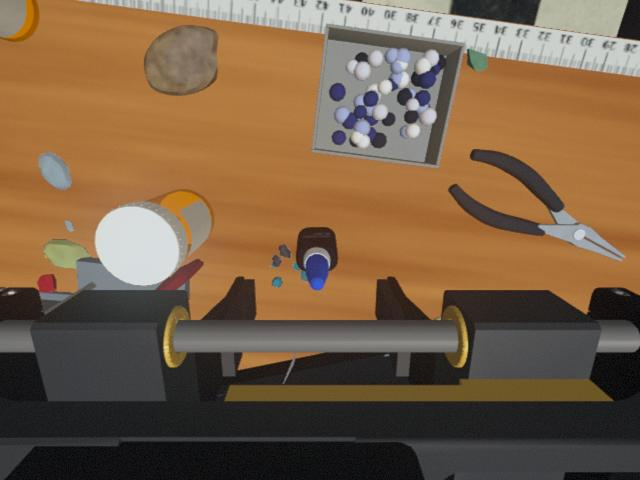

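View pics/s10.png

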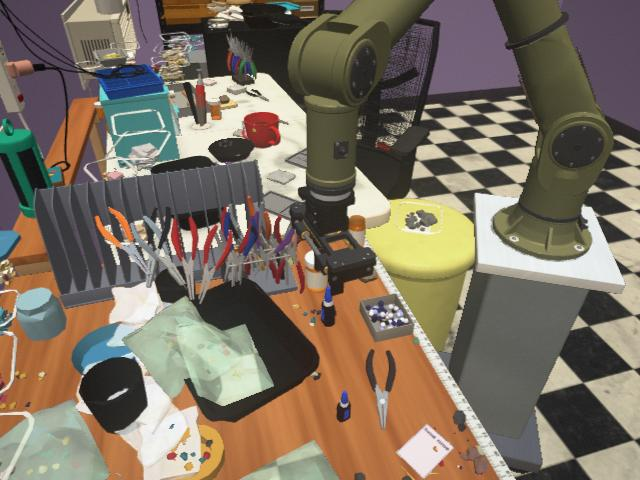

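```bash
python3 - <<'E'
from h import *
C=ld('w10')
print(ray(C,317,284,.0855),ray(C,317,258,.05),ray(C,317,230,.0455),status.get_obs()['tool_pos'])
print(proj(C,(.4315,.4145,.0855)),proj(C,(.4315,.4145,.0455)))
E
```

```text
[0.43162146 0.41429259 0.0855    ] [0.42956504 0.41297757 0.05      ] [0.41573663 0.40260269 0.0455    ] [0.43138508 0.41564769 0.10730664]
(np.float64(317.4397465830609), np.float64(284.0463403042851)) (np.float64(317.04549613450996), np.float64(259.26618130738956))
```

Emit:
step_arm:
  series:
    - {"ax": 0, "ay": 0, "az": 0, "x": 0, "y": -0.001, "z": -0.03, "claw": 70}
    - {"ax": 0, "ay": 0, "az": 0, "x": 0, "y": -0.001, "z": -0.055, "claw": 70}
    - {"ax": 0, "ay": 0, "az": 0, "x": 0, "y": -0.001, "z": -0.07, "claw": 70}
    - {"ax": 0, "ay": 0, "az": 0, "x": 0, "y": -0.001, "z": -0.074, "claw": 70}
    - {"ax": 0, "ay": 0, "az": 0, "x": 0, "y": -0.001, "z": -0.074, "claw": 70}
    - {"ax": 0, "ay": 0, "az": 0, "x": 0, "y": -0.001, "z": -0.074, "claw": 40}
    - {"ax": 0, "ay": 0, "az": 0, "x": 0, "y": -0.001, "z": -0.074, "claw": 20}
    - {"ax": 0, "ay": 0, "az": 0, "x": 0, "y": -0.001, "z": -0.074, "claw": 20}
    - {"ax": 0, "ay": 0, "az": 0, "x": 0, "y": -0.001, "z": -0.074, "claw": 20}
    - {"ax": 0, "ay": 0, "az": 0, "x": 0, "y": -0.001, "z": -0.074, "claw": 20}
    - {"ax": 0, "ay": 0, "az": 0, "x": 0, "y": -0.001, "z": -0.074, "claw": 20}
  squeeze: 12

```text
time_s: 19.95
tool_pos: [0.4308, 0.4142, 0.032]
tool_rot: [180.0, 0.0, -143.1]
force: [-0.3, -0.6, 1.9]
grip_width: 0.03
```

Emit:
step_arm:
  series:
    - {"ax": 0, "ay": 0, "az": 0, "x": 0, "y": 0, "z": 0.02, "claw": 20}
    - {"ax": 0, "ay": 0, "az": 0, "x": 0, "y": 0, "z": 0.055, "claw": 20}
    - {"ax": 0, "ay": 0, "az": 0, "x": 0, "y": 0, "z": 0.095, "claw": 20}
    - {"ax": 0, "ay": 0, "az": -3, "x": 0, "y": -0.015, "z": 0.13, "claw": 20}
    - {"ax": 0, "ay": 0, "az": -7, "x": 0, "y": -0.04, "z": 0.16, "claw": 20}
    - {"ax": 0, "ay": 0, "az": -11, "x": 0, "y": -0.075, "z": 0.18, "claw": 20}
    - {"ax": 0, "ay": 0, "az": -15, "x": 0, "y": -0.115, "z": 0.19, "claw": 20}
    - {"ax": 0, "ay": 0, "az": -20, "x": 0.005, "y": -0.155, "z": 0.19, "claw": 20}
    - {"ax": 0, "ay": 0, "az": -25, "x": 0.01, "y": -0.195, "z": 0.19, "claw": 20}
    - {"ax": 0, "ay": 0, "az": -30, "x": 0.015, "y": -0.235, "z": 0.19, "claw": 20}
    - {"ax": 0, "ay": 0, "az": -35, "x": 0.02, "y": -0.275, "z": 0.19, "claw": 20}
    - {"ax": 0, "ay": 0, "az": -39, "x": 0.03, "y": -0.315, "z": 0.19, "claw": 20}

```text
time_s: 21.15
tool_pos: [0.4603, 0.0981, 0.2228]
tool_rot: [-179.8, 0.1, 177.8]
force: [0.3, 0.6, -0.5]
grip_width: 0.0299
```

Emit:
step_arm:
  series:
    - {"ax": 0, "ay": 0, "az": -3, "x": 0.01, "y": -0.04, "z": 0, "claw": 20}
    - {"ax": 0, "ay": 0, "az": -6, "x": 0.02, "y": -0.08, "z": 0, "claw": 20}
    - {"ax": 0, "ay": 0, "az": -9, "x": 0.03, "y": -0.12, "z": 0, "claw": 20}
    - {"ax": 0, "ay": 0, "az": -12, "x": 0.045, "y": -0.165, "z": 0, "claw": 20}
    - {"ax": 0, "ay": 0, "az": -15, "x": 0.06, "y": -0.21, "z": -0.02, "claw": 20}
    - {"ax": 0, "ay": 0, "az": -18, "x": 0.075, "y": -0.25, "z": -0.05, "claw": 20}
    - {"ax": 0, "ay": 0, "az": -21, "x": 0.09, "y": -0.29, "z": -0.08, "claw": 20}
    - {"ax": 0, "ay": 0, "az": -21, "x": 0.1, "y": -0.325, "z": -0.1, "claw": 20}
    - {"ax": 0, "ay": 0, "az": -21, "x": 0.11, "y": -0.35, "z": -0.115, "claw": 20}
    - {"ax": 0, "ay": 0, "az": -21, "x": 0.115, "y": -0.358, "z": -0.12, "claw": 20}
    - {"ax": 0, "ay": 0, "az": -21, "x": 0.115, "y": -0.358, "z": -0.12, "claw": 20}
    - {"ax": 0, "ay": 0, "az": -21, "x": 0.115, "y": -0.358, "z": -0.12, "claw": 20}

```text
time_s: 22.35
tool_pos: [0.5764, -0.2565, 0.1034]
tool_rot: [179.9, 0.1, 157.1]
force: [-0.1, 0.3, -1.3]
grip_width: 0.0303
```

```bash
python3 - <<'E'
from h import *
im=snap('wrist','w11');print(status.get_obs()['qpos'])
E
```

```text
22.35 [ 0.5764 -0.2565  0.1034] [179.9196   0.0671 157.0891] 0.03032677776035035 [-0.1238  0.3384 -1.286 ]
[ 59.4854  29.3497 -49.3288  93.2554  23.5559  68.2762  72.0736]
```

View pics/w11.png

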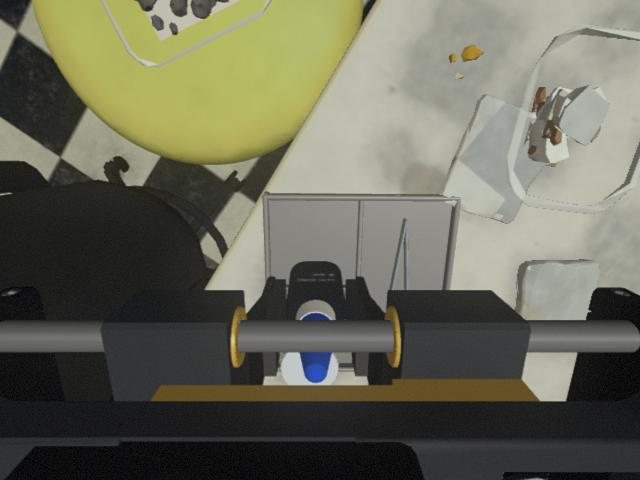

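Emit:
step_arm:
  series:
    - {"ax": 0, "ay": 0, "az": 0, "x": 0, "y": -0.002, "z": -0.025, "claw": 20}
    - {"ax": 0, "ay": 0, "az": 0, "x": 0, "y": -0.002, "z": -0.045, "claw": 20}
    - {"ax": 0, "ay": 0, "az": 0, "x": 0, "y": -0.002, "z": -0.057, "claw": 20}
    - {"ax": 0, "ay": 0, "az": 0, "x": 0, "y": -0.002, "z": -0.062, "claw": 20}
    - {"ax": 0, "ay": 0, "az": 0, "x": 0, "y": -0.002, "z": -0.065, "claw": 20}
    - {"ax": 0, "ay": 0, "az": 0, "x": 0, "y": -0.002, "z": -0.065, "claw": 20}
    - {"ax": 0, "ay": 0, "az": 0, "x": 0, "y": -0.002, "z": -0.065, "claw": 20}

```text
time_s: 23.1
tool_pos: [0.5764, -0.2608, 0.0379]
tool_rot: [180.0, 0.1, 157.0]
force: [-0.4, 1.1, 2.5]
grip_width: 0.0301
```

Emit:
step_arm:
  series:
    - {"ax": 0, "ay": 0, "az": 0, "x": 0, "y": 0, "z": 0, "claw": 55}
    - {"ax": 0, "ay": 0, "az": 0, "x": 0, "y": 0, "z": 0, "claw": 55}
    - {"ax": 0, "ay": 0, "az": 0, "x": 0, "y": 0, "z": 0, "claw": 55}
    - {"ax": 0, "ay": 0, "az": 0, "x": 0, "y": 0, "z": 0.02, "claw": 55}
    - {"ax": 0, "ay": 0, "az": 0, "x": 0, "y": 0, "z": 0.06, "claw": 55}
    - {"ax": 0, "ay": 0, "az": 0, "x": 0, "y": 0, "z": 0.1, "claw": 55}
    - {"ax": 0, "ay": 0, "az": 2, "x": -0.01, "y": 0.015, "z": 0.14, "claw": 100}
    - {"ax": 0, "ay": 0, "az": 5, "x": -0.025, "y": 0.045, "z": 0.17, "claw": 100}
    - {"ax": 0, "ay": 0, "az": 9, "x": -0.04, "y": 0.085, "z": 0.195, "claw": 100}
    - {"ax": 0, "ay": 0, "az": 13, "x": -0.055, "y": 0.125, "z": 0.21, "claw": 100}
    - {"ax": 0, "ay": 0, "az": 17, "x": -0.07, "y": 0.165, "z": 0.22, "claw": 100}
    - {"ax": 0, "ay": 0, "az": 21, "x": -0.085, "y": 0.205, "z": 0.22, "claw": 100}

```text
time_s: 24.3
tool_pos: [0.4909, -0.054, 0.258]
tool_rot: [-180.0, 0.1, 178.1]
force: [0.6, 0.6, 0.3]
grip_width: 0.0847
```

```bash
python3 - <<'E'
from h import *
im=snap('side','s12')
print(status.get_obs()['tool_pos'])
cv2.imwrite("pics/s12c.png",cv2.resize(im[110:240,230:400],None,fx=4,fy=4,interpolation=cv2.INTER_CUBIC))
E
```

```text
24.3 [ 0.4909 -0.054   0.258 ] [-179.9544    0.1229  178.145 ] 0.08466833191727684 [0.5592 0.5798 0.3143]
[ 0.4886 -0.0453  0.2574]
```

View pics/s12c.png

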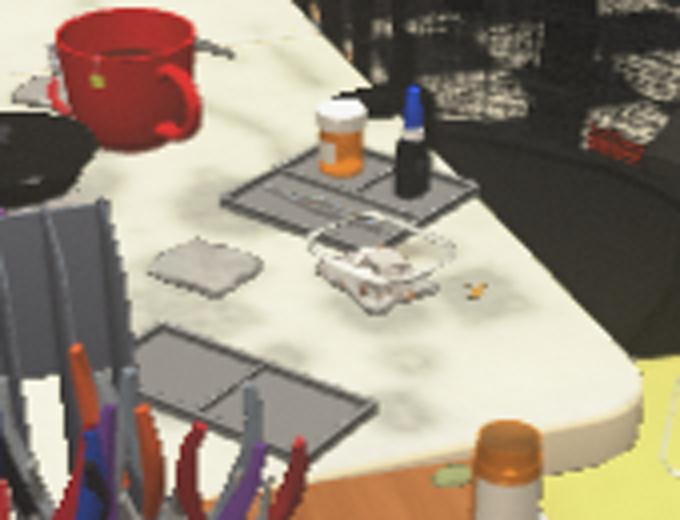

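Emit:
step_arm:
  series:
    - {"ax": 0, "ay": 0, "az": 3, "x": -0.01, "y": 0.03, "z": 0, "claw": 100}
    - {"ax": 0, "ay": 0, "az": 6, "x": -0.02, "y": 0.075, "z": 0, "claw": 100}
    - {"ax": 0, "ay": 0, "az": 9, "x": -0.03, "y": 0.12, "z": 0, "claw": 100}
    - {"ax": 0, "ay": 0, "az": 13, "x": -0.035, "y": 0.165, "z": 0, "claw": 100}
    - {"ax": 0, "ay": 0, "az": 17, "x": -0.035, "y": 0.21, "z": 0, "claw": 100}
    - {"ax": 0, "ay": 0, "az": 21, "x": -0.035, "y": 0.255, "z": 0, "claw": 100}
    - {"ax": 0, "ay": 0, "az": 25, "x": -0.03, "y": 0.295, "z": 0, "claw": 100}
    - {"ax": 0, "ay": 0, "az": 28, "x": -0.025, "y": 0.33, "z": 0, "claw": 100}
    - {"ax": 0, "ay": 0, "az": 31, "x": -0.018, "y": 0.36, "z": 0, "claw": 100}
    - {"ax": 0, "ay": 0, "az": 31, "x": -0.013, "y": 0.376, "z": 0, "claw": 100}
    - {"ax": 0, "ay": 0, "az": 31, "x": -0.013, "y": 0.378, "z": 0, "claw": 100}
    - {"ax": 0, "ay": 0, "az": 31, "x": -0.013, "y": 0.378, "z": 0, "claw": 100}

```text
time_s: 25.55
tool_pos: [0.4772, 0.3223, 0.2565]
tool_rot: [180.0, -0.0, -151.0]
force: [-0.3, 0.2, -0.6]
grip_width: 0.0867
```

Emit:
step_arm:
  series:
    - {"ax": 0, "ay": 0, "az": 0, "x": 0, "y": 0, "z": 0, "claw": 100}
    - {"ax": 0, "ay": 0, "az": 0, "x": 0, "y": 0, "z": 0, "claw": 100}

```text
time_s: 25.75
tool_pos: [0.4781, 0.3206, 0.2569]
tool_rot: [-179.9, 0.0, -151.2]
force: [0.5, -0.4, 1.2]
grip_width: 0.087
```

```bash
python3 - <<'E'
from h import *
im=snap('wrist','w13');print(status.get_obs()['qpos'])
cv2.imwrite("pics/w13c.png",cv2.resize(im[120:410,200:460],None,fx=2.05,fy=2.05,interpolation=cv2.INTER_CUBIC))
E
```

```text
25.75 [0.4781 0.3206 0.2569] [-179.9176    0.0124 -151.1733] 0.08701487271203187 [ 0.4993 -0.44    1.1989]
[ 20.8659  22.5562 -72.4105  90.0616  21.6824  83.3007  65.9777]
```

View pics/w13.png

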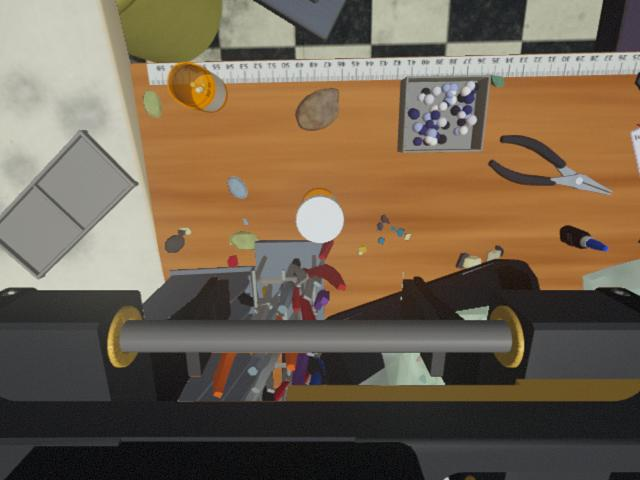

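```bash
python3 - <<'E'
from h import *
C=ld('w13');D=ld('w5')
def res(n,a,b):
    p=tri([(C,*a),(D,*b)]);print(n,p,np.round(proj(C,p),0),np.round(proj(D,p),0))
    j=np.array([.478,.3225]);d=p[:2]-j;print('   along29',d@[.875,.485],'along119',d@[-.485,.875])
res('tall',(320,218),(225,122))
res('A',(330,242),(227,96));res('B',(343,284),(166,78));res('P',(324,298),(188,57))
print(ray(C,320,218,.0755))
E
```

```text
tall [0.47806249 0.32436848 0.06639925] [320. 218.] [225. 122.]
   along29 0.0009608912258558707 along119 0.0016046140489354118
A [0.50279038 0.34784375 0.0279431 ] [327. 239.] [224.  93.]
   along29 0.03398330353532995 along119 0.010152442293373575
B [0.49372613 0.35104585 0.17012382] [343. 284.] [166.  78.]
   along29 0.027605097510301498 along119 0.017350445277772214
P [0.51474307 0.34664281 0.15951267] [324. 298.] [188.  57.]
   along29 0.04385944673144999 along119 0.0033045740586548286
[0.47606168 0.32271465 0.0755    ]
```

View pics/w13c.png

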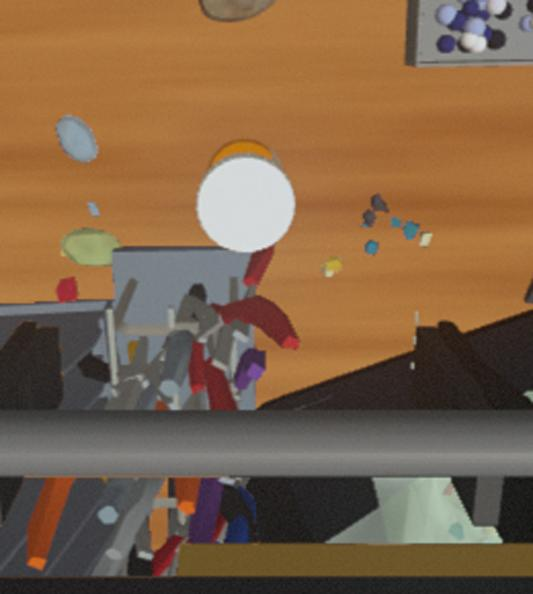

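Emit:
step_arm:
  series:
    - {"ax": 3.5, "ay": -6.4, "az": 0, "x": 0, "y": 0, "z": 0, "claw": 100}
    - {"ax": 7.0, "ay": -12.8, "az": 0, "x": 0, "y": 0, "z": 0, "claw": 100}
    - {"ax": 10.7, "ay": -19.2, "az": 0, "x": 0.002, "y": 0.003, "z": -0.02, "claw": 100}
    - {"ax": 10.7, "ay": -19.2, "az": 0, "x": 0.003, "y": 0.004, "z": -0.05, "claw": 100}
    - {"ax": 10.7, "ay": -19.2, "az": 0, "x": 0.003, "y": 0.004, "z": -0.08, "claw": 100}
    - {"ax": 10.7, "ay": -19.2, "az": 0, "x": 0.003, "y": 0.004, "z": -0.1, "claw": 100}
    - {"ax": 10.7, "ay": -19.2, "az": 0, "x": 0.003, "y": 0.004, "z": -0.11, "claw": 100}
    - {"ax": 10.7, "ay": -19.2, "az": 0, "x": 0.003, "y": 0.004, "z": -0.11, "claw": 100}
    - {"ax": 10.7, "ay": -19.2, "az": 0, "x": 0.003, "y": 0.004, "z": -0.11, "claw": 100}

```text
time_s: 26.7
tool_pos: [0.4809, 0.3259, 0.1471]
tool_rot: [179.9, 22.0, -151.1]
force: [-0.1, 0.2, 1.5]
grip_width: 0.0873
```

```bash
python3 - <<'E'
from h import *
im=snap('wrist','w14');snap('side','s14');o=status.get_obs();print(o['qpos'],RM(o['tool_rot']))
E
```

```text
26.7 [0.4809 0.3259 0.1471] [ 179.9248   21.9936 -151.0891] 0.08729055502583397 [-0.0739  0.2299  1.4738]
26.75 [0.4812 0.3261 0.1476] [ 179.9516   22.0462 -151.0881] 0.08672502815893919 [ 0.4627  0.1442 -0.0986]
[ 38.601    2.717  -77.5112 116.6064   9.36    41.3279  74.6701] [[-0.8112 -0.4837  0.3286]
 [-0.4481  0.8752  0.1822]
 [-0.3757  0.0005 -0.9267]]
```

View pics/w14.png

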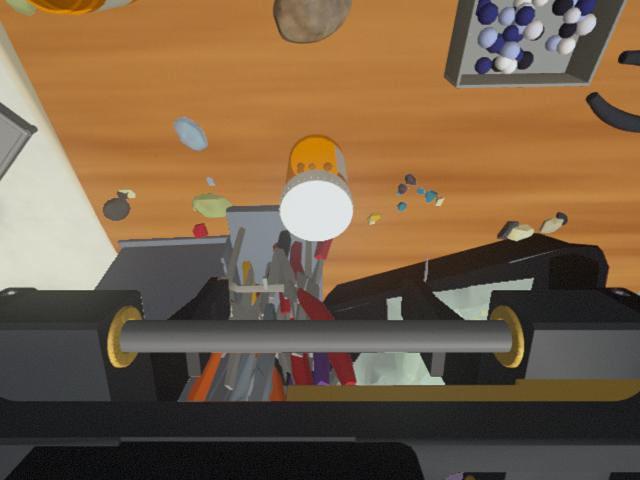

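View pics/s14.png

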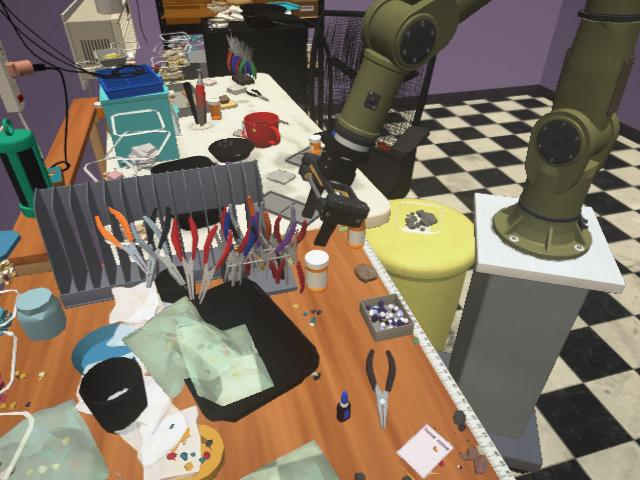

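```bash
python3 - <<'E'
from h import *
C=ld('w14');D=ld('w5');E=ld('w13')
print(ray(C,316,207,.0755),tri([(C,316,207),(E,320,218),(D,225,122)]))
# closer: red handle B end, visible (348,382)
p=tri([(C,348,382),(E,343,284),(D,166,78)]);print(p,proj(C,p),proj(E,p),proj(D,p))
E
```

```text
[0.47380038 0.32071301 0.0755    ] [0.47813359 0.32388143 0.06743334]
[0.49341026 0.34908656 0.17482961] (np.float64(349.9756681009502), np.float64(381.2266045134748)) (np.float64(341.6920458149948), np.float64(285.4232038160749)) (np.float64(166.12071384478554), np.float64(79.1382818029335))
```

Emit:
step_arm:
  series:
    - {"ax": 0, "ay": 0, "az": 0, "x": 0, "y": 0, "z": -0.01, "claw": 100}
    - {"ax": 0, "ay": 0, "az": 0, "x": 0, "y": 0, "z": -0.02, "claw": 100}
    - {"ax": 0, "ay": 0, "az": 0, "x": 0, "y": 0, "z": -0.02, "claw": 100}

```text
time_s: 27.1
tool_pos: [0.4804, 0.3256, 0.1263]
tool_rot: [179.9, 21.9, -151.1]
force: [0.6, -0.4, 0.3]
grip_width: 0.0868
```

```bash
python3 - <<'E'
from h import *
o=status.get_obs();print(o['qpos'],o['tool_pos'],o['tool_rot'])
E
```

```text
[ 34.61411372   6.62464924 -75.32989373 117.9422579   16.13978364
  39.68536072  68.9614948 ] [0.48036681 0.32564729 0.12634309] [ 179.93007468   21.91382835 -151.07052928]
```

Emit:
step_arm:
  series:
    - {"ax": 0, "ay": 0, "az": 0, "x": 0, "y": -0.001, "z": -0.02, "claw": 100}
    - {"ax": 0, "ay": 0, "az": 0, "x": 0, "y": -0.001, "z": -0.04, "claw": 100}
    - {"ax": 0, "ay": 0, "az": 0, "x": 0, "y": -0.001, "z": -0.055, "claw": 100}
    - {"ax": 0, "ay": 0, "az": 0, "x": 0, "y": -0.001, "z": -0.065, "claw": 100}
    - {"ax": 0, "ay": 0, "az": 0, "x": 0, "y": -0.001, "z": -0.068, "claw": 100}
    - {"ax": 0, "ay": 0, "az": 0, "x": 0, "y": -0.001, "z": -0.068, "claw": 100}

```text
time_s: 27.7
tool_pos: [0.481, 0.3253, 0.0595]
tool_rot: [179.9, 22.0, -151.1]
force: [-0.1, -0.5, -0.3]
grip_width: 0.0869
```

```bash
python3 - <<'E'
from h import *
im=snap('wrist','w15');o=status.get_obs();print(o['qpos'])
E
```

```text
27.7 [0.481  0.3253 0.0595] [ 179.9289   22.0249 -151.0648] 0.0869363387430115 [-0.0618 -0.4666 -0.2531]
[ 21.9348  14.5902 -64.9189 121.4409  31.848   33.9409  55.3909]
```

View pics/w15.png

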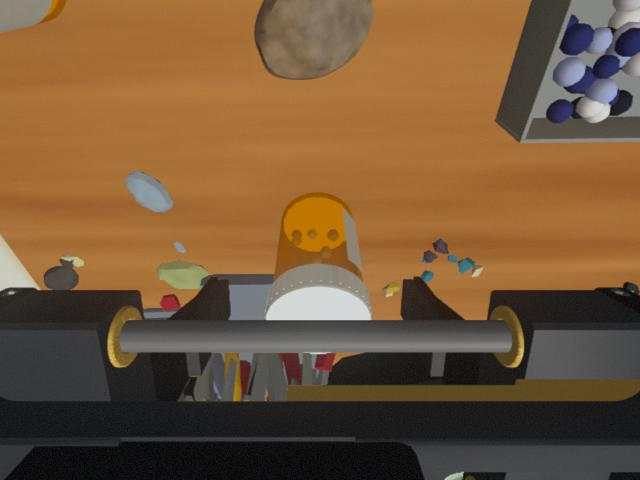

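Centred between the fingers with no contact. Closing.

Emit:
step_arm:
  series:
    - {"ax": 0, "ay": 0, "az": 0, "x": 0, "y": 0, "z": 0, "claw": 60}
    - {"ax": 0, "ay": 0, "az": 0, "x": 0, "y": 0, "z": 0, "claw": 40}
    - {"ax": 0, "ay": 0, "az": 0, "x": 0, "y": 0, "z": 0, "claw": 40}
    - {"ax": 0, "ay": 0, "az": 0, "x": 0, "y": 0, "z": 0, "claw": 40}
    - {"ax": 0, "ay": 0, "az": 0, "x": 0, "y": 0, "z": 0, "claw": 40}
    - {"ax": 0, "ay": 0, "az": 0, "x": 0, "y": 0, "z": 0, "claw": 40}
  squeeze: 20

```text
time_s: 28.35
tool_pos: [0.4806, 0.3251, 0.0588]
tool_rot: [179.9, 22.0, -151.1]
force: [0.2, -0.4, -0.2]
grip_width: 0.047
```

Emit:
step_arm:
  series:
    - {"ax": 0, "ay": 0, "az": 0, "x": 0, "y": 0, "z": 0.02, "claw": 40}
    - {"ax": 0, "ay": 0, "az": 0, "x": 0, "y": 0, "z": 0.04, "claw": 40}
    - {"ax": 0, "ay": 0, "az": -2, "x": -0.003, "y": -0.015, "z": 0.05, "claw": 40}
    - {"ax": 0, "ay": 0, "az": -6, "x": -0.003, "y": -0.04, "z": 0.06, "claw": 40}
    - {"ax": 0, "ay": 0, "az": -10, "x": 0, "y": -0.07, "z": 0.065, "claw": 40}
    - {"ax": 0, "ay": 0, "az": -14, "x": 0.005, "y": -0.1, "z": 0.075, "claw": 40}
    - {"ax": 0, "ay": 0, "az": -14, "x": 0.01, "y": -0.12, "z": 0.08, "claw": 40}
    - {"ax": 0, "ay": 0, "az": -14, "x": 0.01, "y": -0.12, "z": 0.08, "claw": 40}

```text
time_s: 29.15
tool_pos: [0.4917, 0.2018, 0.1394]
tool_rot: [-179.9, 22.1, -165.3]
force: [0.3, -0.1, -1.1]
grip_width: 0.046
```

```bash
python3 - <<'E'
from h import *
im=snap('wrist','w16');snap('side','s16');o=status.get_obs();print(o['qpos'])
E
```

```text
29.15 [0.4917 0.2018 0.1394] [-179.9431   22.0523 -165.2895] 0.04595671848069559 [ 0.3036 -0.0893 -1.1278]
29.2 [0.4909 0.2039 0.1389] [ 179.9774   22.0081 -165.1823] 0.04583850018087778 [-0.2604  0.4838 -0.4693]
[ 40.7777 -11.266  -63.4195 123.0696 -10.3345  40.5287  87.397 ]
```

View pics/s16.png

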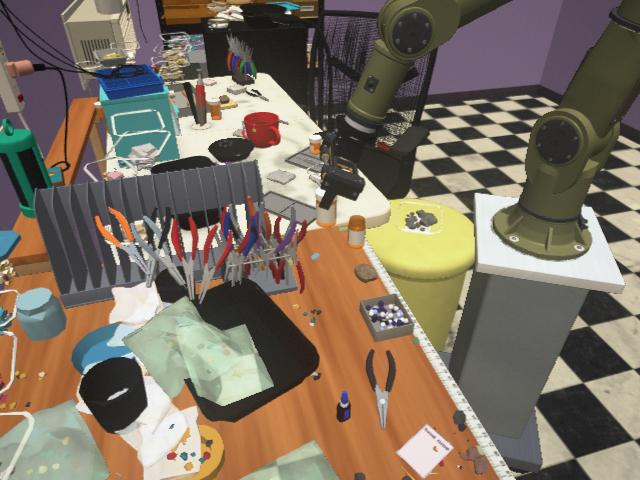

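Emit:
step_arm:
  series:
    - {"ax": 0, "ay": 0, "az": -1, "x": 0.005, "y": -0.02, "z": 0, "claw": 40}
    - {"ax": 0, "ay": 0, "az": -3, "x": 0.015, "y": -0.045, "z": 0, "claw": 40}
    - {"ax": 0, "ay": 0, "az": -5, "x": 0.03, "y": -0.07, "z": 0, "claw": 40}
    - {"ax": 0, "ay": 0, "az": -8, "x": 0.055, "y": -0.095, "z": 0, "claw": 40}
    - {"ax": 0, "ay": 0, "az": -11, "x": 0.085, "y": -0.12, "z": 0, "claw": 40}
    - {"ax": 0, "ay": 0, "az": -14, "x": 0.12, "y": -0.145, "z": 0, "claw": 40}
    - {"ax": 0, "ay": 0, "az": -15, "x": 0.15, "y": -0.16, "z": 0, "claw": 40}
    - {"ax": 0, "ay": 0, "az": -15, "x": 0.17, "y": -0.164, "z": 0, "claw": 40}
    - {"ax": 0, "ay": 0, "az": -15, "x": 0.181, "y": -0.164, "z": -0.01, "claw": 40}
    - {"ax": 0, "ay": 0, "az": -15, "x": 0.181, "y": -0.164, "z": -0.02, "claw": 40}
    - {"ax": 0, "ay": 0, "az": -15, "x": 0.181, "y": -0.164, "z": -0.02, "claw": 40}

```text
time_s: 30.35
tool_pos: [0.6697, 0.0411, 0.1158]
tool_rot: [179.8, 21.7, 179.9]
force: [-1.3, -0.7, -0.5]
grip_width: 0.0462
```

```bash
python3 - <<'E'
from h import *
im=snap('wrist','w17');snap('side','s17');o=status.get_obs();print(o['qpos'],o['tool_pos'])
cv2.imwrite("pics/s17c.png",cv2.resize(cv2.imread('pics/s17.png')[110:240,230:400],None,fx=4,fy=4,interpolation=cv2.INTER_CUBIC))
E
```

```text
30.35 [0.6697 0.0411 0.1158] [179.8437  21.701  179.8984] 0.04615205299895081 [-1.3205 -0.7108 -0.5053]
30.4 [0.6701 0.0414 0.117 ] [179.883   21.7985 179.9502] 0.04601190394239651 [ 0.9813 -0.0924 -0.1646]
[ 41.1595  19.7605 -55.683  106.9272  29.7547  42.8857  61.4788] [0.6706 0.0415 0.118 ]
```

View pics/w17.png

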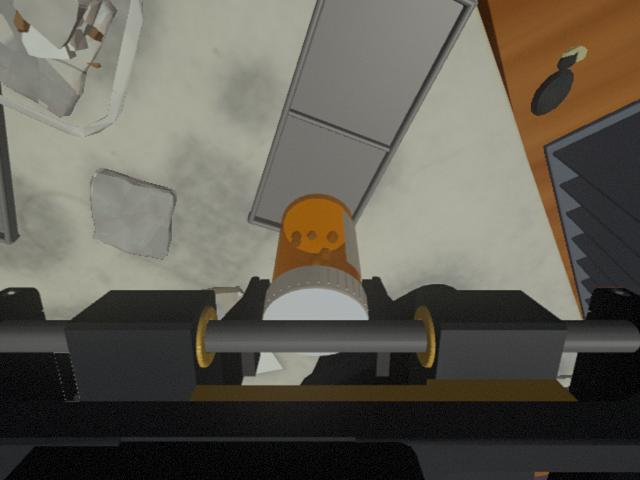

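View pics/s17c.png

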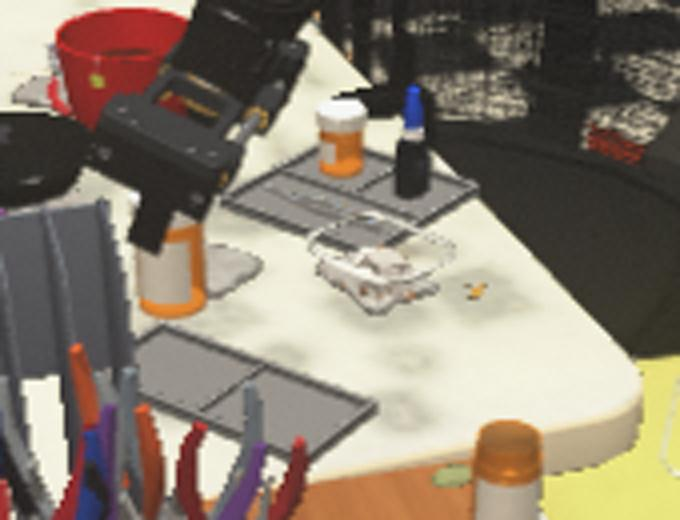

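```bash
python3 - <<'E'
from h import *
C=ld('w17')
a=ray(C,290,112,.01);b=ray(C,391,149,.01);print(a,b,(a+b)/2,np.degrees(np.arctan2(*(a-b)[1::-1]))+90)
print(ray(C,250,219,.01))
# predicted jar bottom circle center
o=status.get_obs();p=o['tool_pos'];print(p, p-np.array([.0041,0,0]))
for q in[(.6683,.0384,.003)]:
  print(proj(C,q))
E
```

```text
[0.6134877  0.02470804 0.01      ] [0.63789036 0.0906803  0.01      ] [0.62568903 0.05769417 0.01      ] -20.299066380788204
[ 0.69389294 -0.00944819  0.01      ]
[0.6706261  0.04147773 0.11803619] [0.6665261  0.04147773 0.11803619]
(np.float64(312.58602784473504), np.float64(184.58411226795482))
```

Emit:
step_arm:
  series:
    - {"ax": 0, "ay": 0, "az": 0, "x": 0, "y": -0.001, "z": -0.02, "claw": 40}
    - {"ax": 0, "ay": 0, "az": 0, "x": 0, "y": -0.001, "z": -0.035, "claw": 40}
    - {"ax": 0, "ay": 0, "az": 0, "x": 0, "y": -0.001, "z": -0.045, "claw": 40}
    - {"ax": 0, "ay": 0, "az": 0, "x": 0, "y": -0.001, "z": -0.05, "claw": 40}
    - {"ax": 0, "ay": 0, "az": 0, "x": 0, "y": -0.001, "z": -0.05, "claw": 40}
    - {"ax": 0, "ay": 0, "az": 0, "x": 0, "y": -0.001, "z": -0.05, "claw": 40}

```text
time_s: 31.05
tool_pos: [0.672, 0.0404, 0.0694]
tool_rot: [179.9, 22.0, 180.0]
force: [-0.7, -0.2, -0.8]
grip_width: 0.046
```

```bash
python3 - <<'E'
from h import *
im=snap('wrist','w18')
E
```

```text
31.05 [0.672  0.0404 0.0694] [179.9176  22.0345 179.9533] 0.0460052018752111 [-0.6733 -0.243  -0.7558]
```

View pics/w18.png

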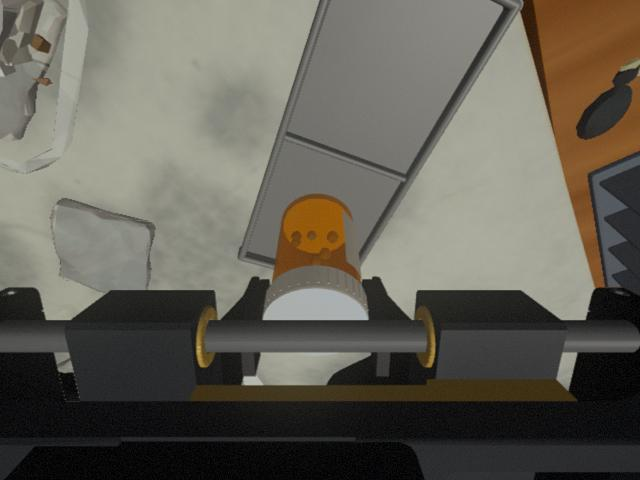

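Emit:
step_arm:
  series:
    - {"ax": 0, "ay": 0, "az": 0, "x": 0, "y": 0, "z": -0.003, "claw": 40}
    - {"ax": 0, "ay": 0, "az": 0, "x": 0, "y": 0, "z": -0.0047, "claw": 40}
    - {"ax": 0, "ay": 0, "az": 0, "x": 0, "y": 0, "z": -0.0047, "claw": 40}
    - {"ax": 0, "ay": 0, "az": 0, "x": 0, "y": 0, "z": -0.0047, "claw": 40}

```text
time_s: 31.5
tool_pos: [0.6722, 0.0402, 0.0647]
tool_rot: [179.9, 22.1, 179.9]
force: [-0.3, 0.1, 2.7]
grip_width: 0.0457
```

Emit:
step_arm:
  series:
    - {"ax": 0, "ay": 0, "az": 0, "x": 0, "y": 0, "z": 0, "claw": 75}
    - {"ax": 0, "ay": 0, "az": 0, "x": 0, "y": 0, "z": 0, "claw": 75}
    - {"ax": 0, "ay": 0, "az": 0, "x": 0, "y": 0, "z": 0, "claw": 75}
    - {"ax": 0, "ay": 0, "az": 0, "x": 0, "y": 0, "z": 0.015, "claw": 75}
    - {"ax": 0, "ay": 0, "az": 0, "x": 0, "y": 0, "z": 0.05, "claw": 75}
    - {"ax": 0, "ay": 0, "az": 0, "x": 0, "y": 0, "z": 0.09, "claw": 100}
    - {"ax": 0, "ay": 5, "az": 0, "x": -0.02, "y": 0, "z": 0.12, "claw": 100}
    - {"ax": 0, "ay": 11, "az": 0, "x": -0.05, "y": 0, "z": 0.15, "claw": 100}
    - {"ax": 0, "ay": 17, "az": 0, "x": -0.085, "y": 0, "z": 0.17, "claw": 100}
    - {"ax": 0, "ay": 22, "az": 0, "x": -0.125, "y": 0.005, "z": 0.18, "claw": 100}
    - {"ax": 0, "ay": 22, "az": 0, "x": -0.165, "y": 0.01, "z": 0.18, "claw": 100}
    - {"ax": 0, "ay": 22, "az": 0, "x": -0.185, "y": 0.02, "z": 0.18, "claw": 100}

```text
time_s: 32.7
tool_pos: [0.4847, 0.0606, 0.2432]
tool_rot: [179.9, -0.2, 179.9]
force: [-0.7, -0.3, 1.2]
grip_width: 0.0869
```

```bash
python3 - <<'E'
from h import *
im=snap('side','s19');o=status.get_obs();print(o['qpos'],o['tool_pos'])
cv2.imwrite("pics/s19c.png",cv2.resize(im[110:240,230:400],None,fx=4,fy=4,interpolation=cv2.INTER_CUBIC))
for f,(x0,y0,x1,y1) in (('w6',(360,105,425,155)),('w13',(285,80,350,135))):
    C=ld(f);im=cv2.imread(f'pics/{f}.png')[y0:y1,x0:x1].astype(int)
    m=((im[...,2]-im[...,0])<62).astype(np.uint8)
    n,l,st,ce=cv2.connectedComponentsWithStats(m);k=1+np.argmax(st[1:,4]);m=(l==k)
    ys,xs=np.nonzero(m);W=np.array([ray(C,x+x0,y+y0,.012)[:2] for x,y in zip(xs,ys)])
    r=cv2.minAreaRect((W*1e4).astype(np.float32));w,V=np.linalg.eigh(np.cov(W.T));print(f,st[k],W.mean(0),np.degrees(np.arctan2(V[1,1],V[0,1])),r)
E
```

```text
32.7 [0.4847 0.0606 0.2432] [179.8938  -0.1765 179.9406] 0.08685454671100727 [-0.6534 -0.2784  1.1858]
[ 56.5471   0.4444 -66.3485 102.5706   0.452   77.4819  80.2346] [0.4825 0.0631 0.2433]
w6 [  12    7   40   38 1126] [0.386  0.2702] 152.12465182621338 ((3864.51171875, 2703.734130859375), (378.13873291015625, 503.4700927734375), 42.321327209472656)
w13 [  11    8   43   43 1408] [0.3854 0.2706] 154.71741174066176 ((3859.06689453125, 2697.2109375), (418.68145751953125, 452.40264892578125), 29.865787506103516)
```

View pics/s19c.png

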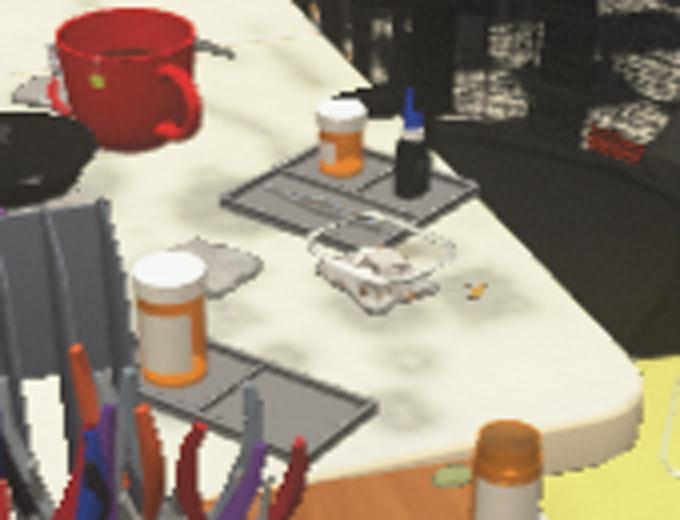

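Emit:
step_arm:
  series:
    - {"ax": 0, "ay": 0, "az": -4, "x": -0.01, "y": 0.03, "z": 0, "claw": 100}
    - {"ax": 0, "ay": 0, "az": -8, "x": -0.02, "y": 0.065, "z": 0, "claw": 100}
    - {"ax": 0, "ay": 0, "az": -12, "x": -0.035, "y": 0.1, "z": 0, "claw": 100}
    - {"ax": 0, "ay": 0, "az": -16, "x": -0.05, "y": 0.135, "z": -0.01, "claw": 100}
    - {"ax": 0, "ay": 0, "az": -20, "x": -0.07, "y": 0.165, "z": -0.02, "claw": 100}
    - {"ax": 0, "ay": 0, "az": -24, "x": -0.085, "y": 0.19, "z": -0.03, "claw": 100}
    - {"ax": 0, "ay": 0, "az": -28, "x": -0.093, "y": 0.205, "z": -0.04, "claw": 100}
    - {"ax": 0, "ay": 0, "az": -28, "x": -0.097, "y": 0.21, "z": -0.04, "claw": 100}
    - {"ax": 0, "ay": 0, "az": -28, "x": -0.097, "y": 0.21, "z": -0.04, "claw": 100}
    - {"ax": 0, "ay": 0, "az": -28, "x": -0.097, "y": 0.21, "z": -0.04, "claw": 100}

```text
time_s: 33.75
tool_pos: [0.3905, 0.2693, 0.2045]
tool_rot: [179.9, 0.0, 151.9]
force: [0.6, 0.9, 0.5]
grip_width: 0.0871
```

```bash
python3 - <<'E'
from h import *
im=snap('wrist','w20');o=status.get_obs();print(o['qpos'],o['tool_pos'])
E
```

```text
33.75 [0.3905 0.2693 0.2045] [179.9339   0.0247 151.9421] 0.0870768876365183 [0.5878 0.8635 0.4554]
[ 40.9938  -0.5546 -76.938  107.3768  -0.5671  72.673   26.1057] [0.3907 0.2691 0.2045]
```

View pics/w20.png

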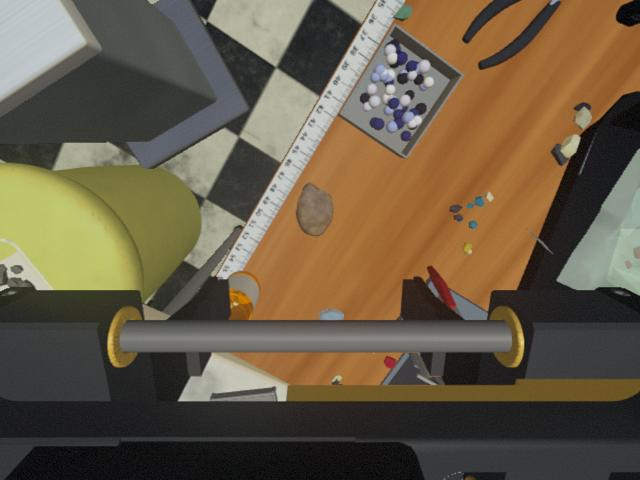

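```bash
python3 - <<'E'
from h import *
f='w20';x0,y0,x1,y1=285,175,345,245
C=ld(f);im0=cv2.imread(f'pics/{f}.png');im=im0[y0:y1,x0:x1].astype(int)
m=((im[...,2]-im[...,0])<62).astype(np.uint8)
n,l,st,ce=cv2.connectedComponentsWithStats(m);k=1+np.argmax(st[1:,4]);m=(l==k)
ys,xs=np.nonzero(m);W=np.array([ray(C,x+x0,y+y0,.012)[:2] for x,y in zip(xs,ys)])
w,V=np.linalg.eigh(np.cov(W.T));print(f,st[k],W.mean(0),np.degrees(np.arctan2(V[1,1],V[0,1])))
for a in range(140,165,4):
    u=np.array([np.cos(np.radians(a)),np.sin(np.radians(a))]);v=np.array([-u[1],u[0]])
    A=W@u;B=W@v;c=u*(A.max()+A.min())/2+v*(B.max()+B.min())/2;print(a,np.ptp(A),np.ptp(B),c)
cv2.imwrite("pics/w20c.png",cv2.resize(im0[160:260,260:370],None,fx=5,fy=5,interpolation=cv2.INTER_CUBIC))
E
```

```text
w20 [  11    8   37   53 1465] [0.3849576  0.27094518] 154.05733131480025
140 0.051574500479902016 0.03687385246546926 [0.38519992 0.27138641]
144 0.05234226423551261 0.03649855560139109 [0.38505258 0.27146552]
148 0.052855021741193775 0.036473566793903844 [0.38483215 0.27142171]
152 0.053127539925336614 0.03635705462329125 [0.38460166 0.27130859]
156 0.053756908058174735 0.03698146152113785 [0.38450141 0.27131915]
160 0.05412437793857891 0.03756288734797886 [0.38442413 0.27138012]
164 0.05422815929022973 0.03796131056346885 [0.38433911 0.27142973]
```

View pics/w20c.png

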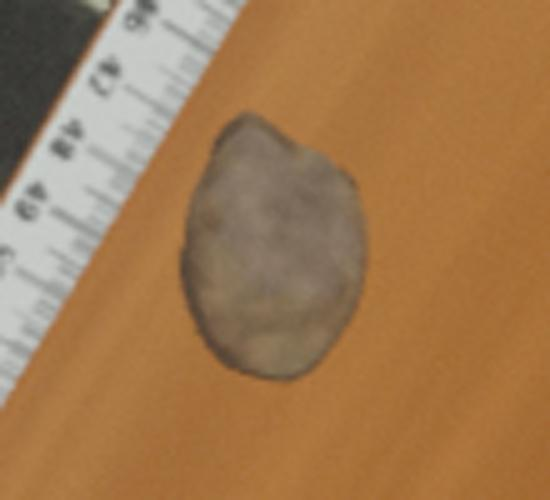

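Emit:
step_arm:
  series:
    - {"ax": 0, "ay": 0, "az": 1, "x": -0.006, "y": 0.002, "z": -0.035, "claw": 72}
    - {"ax": 0, "ay": 0, "az": 1, "x": -0.006, "y": 0.002, "z": -0.07, "claw": 72}
    - {"ax": 0, "ay": 0, "az": 1, "x": -0.006, "y": 0.002, "z": -0.105, "claw": 72}
    - {"ax": 0, "ay": 0, "az": 1, "x": -0.006, "y": 0.002, "z": -0.13, "claw": 72}
    - {"ax": 0, "ay": 0, "az": 1, "x": -0.006, "y": 0.002, "z": -0.145, "claw": 72}
    - {"ax": 0, "ay": 0, "az": 1, "x": -0.006, "y": 0.002, "z": -0.145, "claw": 72}
    - {"ax": 0, "ay": 0, "az": 1, "x": -0.006, "y": 0.002, "z": -0.145, "claw": 72}

```text
time_s: 34.5
tool_pos: [0.3845, 0.2718, 0.0596]
tool_rot: [179.9, -0.0, 152.9]
force: [0.7, -0.3, -0.6]
grip_width: 0.0624
```

```bash
python3 - <<'E'
from h import *
im=snap('wrist','w21');o=status.get_obs();print(o['qpos'],o['tool_pos'])
E
```

```text
34.5 [0.3845 0.2718 0.0596] [179.9201  -0.0217 152.8745] 0.0624264731677917 [ 0.6685 -0.2987 -0.5733]
[ 25.0203  17.7352 -69.5171 117.0916  19.6647  57.9537   8.6112] [0.3848 0.2721 0.0601]
```

View pics/w21.png

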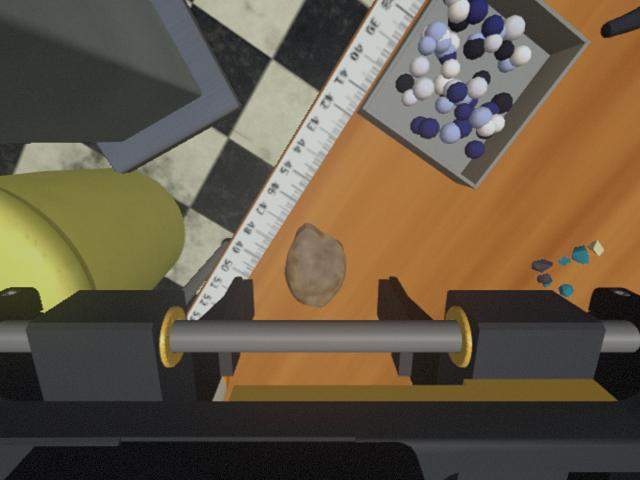

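Emit:
step_arm:
  series:
    - {"ax": 0, "ay": 0, "az": 0, "x": 0, "y": 0, "z": -0.02, "claw": 72}
    - {"ax": 0, "ay": 0, "az": 0, "x": 0, "y": 0, "z": -0.036, "claw": 72}
    - {"ax": 0, "ay": 0, "az": 0, "x": 0, "y": 0, "z": -0.045, "claw": 72}
    - {"ax": 0, "ay": 0, "az": 0, "x": 0, "y": 0, "z": -0.048, "claw": 72}
    - {"ax": 0, "ay": 0, "az": 0, "x": 0, "y": 0, "z": -0.048, "claw": 72}
    - {"ax": 0, "ay": 0, "az": 0, "x": 0, "y": 0, "z": -0.048, "claw": 45}
    - {"ax": 0, "ay": 0, "az": 0, "x": 0, "y": 0, "z": -0.048, "claw": 30}
    - {"ax": 0, "ay": 0, "az": 0, "x": 0, "y": 0, "z": -0.048, "claw": 25}
    - {"ax": 0, "ay": 0, "az": 0, "x": 0, "y": 0, "z": -0.048, "claw": 25}
    - {"ax": 0, "ay": 0, "az": 0, "x": 0, "y": 0, "z": -0.048, "claw": 25}
    - {"ax": 0, "ay": 0, "az": 0, "x": 0, "y": 0, "z": -0.048, "claw": 25}
  squeeze: 25

```text
time_s: 35.65
tool_pos: [0.3838, 0.2722, 0.0113]
tool_rot: [179.9, 0.0, 152.9]
force: [-0.5, 0.1, 2.6]
grip_width: 0.0359
```

Emit:
step_arm:
  series:
    - {"ax": 0, "ay": 0, "az": 0, "x": 0, "y": 0, "z": 0.02, "claw": 25}
    - {"ax": 0, "ay": 0, "az": 0, "x": 0, "y": 0, "z": 0.04, "claw": 25}
    - {"ax": 0, "ay": 0, "az": 0, "x": 0, "y": 0, "z": 0.07, "claw": 25}
    - {"ax": 0, "ay": 0, "az": 0, "x": 0.005, "y": -0.005, "z": 0.1, "claw": 25}
    - {"ax": 0, "ay": 0, "az": 0, "x": 0.015, "y": -0.02, "z": 0.13, "claw": 25}
    - {"ax": 0, "ay": 0, "az": 0, "x": 0.03, "y": -0.04, "z": 0.15, "claw": 25}
    - {"ax": 0, "ay": 0, "az": 0, "x": 0.045, "y": -0.07, "z": 0.16, "claw": 25}
    - {"ax": 0, "ay": 0, "az": 2, "x": 0.06, "y": -0.1, "z": 0.165, "claw": 25}
    - {"ax": 0, "ay": 0, "az": 4, "x": 0.075, "y": -0.13, "z": 0.165, "claw": 25}
    - {"ax": 0, "ay": 0, "az": 6, "x": 0.09, "y": -0.16, "z": 0.165, "claw": 25}
    - {"ax": 0, "ay": 0, "az": 6, "x": 0.1, "y": -0.18, "z": 0.165, "claw": 25}
    - {"ax": 0, "ay": 0, "az": 6, "x": 0.1, "y": -0.18, "z": 0.165, "claw": 25}

```text
time_s: 36.85
tool_pos: [0.4846, 0.0888, 0.1756]
tool_rot: [179.9, -0.1, 158.6]
force: [0.3, 0.6, -0.6]
grip_width: 0.0361
```

```bash
python3 - <<'E'
from h import *
im=snap('wrist','w22');o=status.get_obs();print(o['qpos'],o['tool_pos'])
E
```

```text
36.85 [0.4846 0.0888 0.1756] [179.9415  -0.0651 158.5812] 0.03614573271931588 [ 0.2575  0.5538 -0.5546]
[ 52.9977   7.9889 -70.0841 107.3832   7.8267  70.0729  49.1631] [0.4837 0.0914 0.1757]
```

View pics/w22.png

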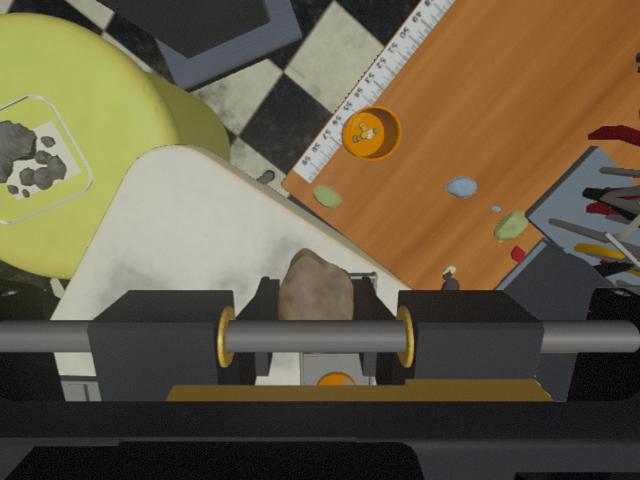

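Emit:
step_arm:
  series:
    - {"ax": 0, "ay": 0, "az": 0.3, "x": 0.03, "y": -0.007, "z": 0, "claw": 25}
    - {"ax": 0, "ay": 0, "az": 0.3, "x": 0.06, "y": -0.014, "z": -0.01, "claw": 25}
    - {"ax": 0, "ay": 0, "az": 0.3, "x": 0.085, "y": -0.018, "z": -0.03, "claw": 25}
    - {"ax": 0, "ay": 0, "az": 0.3, "x": 0.097, "y": -0.019, "z": -0.06, "claw": 25}
    - {"ax": 0, "ay": 0, "az": 0.3, "x": 0.101, "y": -0.019, "z": -0.085, "claw": 25}
    - {"ax": 0, "ay": 0, "az": 0.3, "x": 0.101, "y": -0.019, "z": -0.1, "claw": 25}
    - {"ax": 0, "ay": 0, "az": 0.3, "x": 0.101, "y": -0.019, "z": -0.1, "claw": 25}
    - {"ax": 0, "ay": 0, "az": 0.3, "x": 0.101, "y": -0.019, "z": -0.1, "claw": 25}

```text
time_s: 37.7
tool_pos: [0.5844, 0.0743, 0.077]
tool_rot: [179.9, 0.0, 159.3]
force: [0.2, 0.5, 0.0]
grip_width: 0.0358
```

```bash
python3 - <<'E'
from h import *
im=snap('wrist','w23');snap('top','t23');o=status.get_obs();print(o['qpos'],o['tool_pos'])
E
```

```text
37.7 [0.5844 0.0743 0.077 ] [179.9131   0.0056 159.3223] 0.03577213933214851 [0.1958 0.4904 0.014 ]
37.75 [0.585  0.0741 0.0776] [179.8957   0.0828 159.2927] 0.036272311632349306 [-0.1179 -0.03   -0.9701]
[ 36.9909  30.0657 -58.7632 100.4076  28.0735  65.5226  38.8959] [0.5853 0.0738 0.0778]
```

View pics/w23.png

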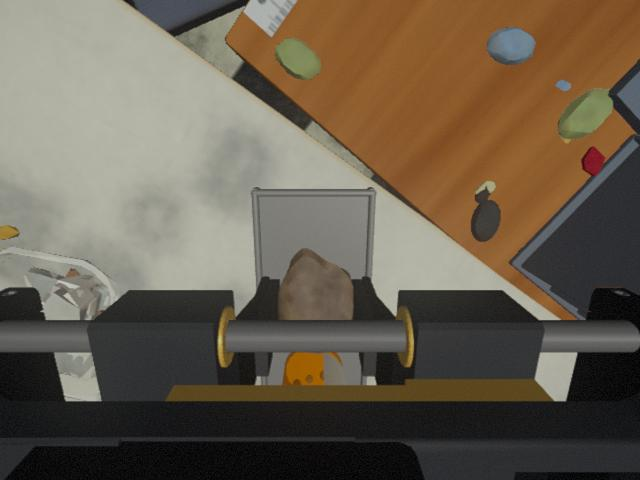

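```bash
python3 - <<'E'
from h import *
C=ld('w23')
a=ray(C,252,189,.01);b=ray(C,376,189,.01);m=(a+b)/2;d=b-a;print(a,b,m,np.linalg.norm(d));d/=np.linalg.norm(d)
n=np.array([-d[1],d[0],0]);n*=np.sign(n[0]);print('c',m+.0895*n,'near comp',m+.0455*n,np.degrees(np.arctan2(n[1],n[0])))
E
```

```text
[0.52858804 0.05245397 0.01      ] [0.55625042 0.12558685 0.01      ] [0.54241923 0.08902041 0.01      ] 0.078189672409265
c [0.62613096 0.0573566  0.01      ] near comp [0.58497659 0.07292317 0.01      ] -20.719031660644262
```

Emit:
step_arm:
  series:
    - {"ax": 0, "ay": 0, "az": 0, "x": 0, "y": -0.001, "z": -0.02, "claw": 25}
    - {"ax": 0, "ay": 0, "az": 0, "x": 0, "y": -0.001, "z": -0.038, "claw": 25}
    - {"ax": 0, "ay": 0, "az": 0, "x": 0, "y": -0.001, "z": -0.05, "claw": 25}
    - {"ax": 0, "ay": 0, "az": 0, "x": 0, "y": -0.001, "z": -0.056, "claw": 25}
    - {"ax": 0, "ay": 0, "az": 0, "x": 0, "y": -0.001, "z": -0.059, "claw": 25}
    - {"ax": 0, "ay": 0, "az": 0, "x": 0, "y": -0.001, "z": -0.059, "claw": 25}
    - {"ax": 0, "ay": 0, "az": 0, "x": 0, "y": -0.001, "z": -0.059, "claw": 25}

```text
time_s: 38.5
tool_pos: [0.5851, 0.0724, 0.0175]
tool_rot: [179.9, 0.0, 159.2]
force: [-0.1, 0.6, 0.6]
grip_width: 0.0359
```

Emit:
step_arm:
  series:
    - {"ax": 0, "ay": 0, "az": 0, "x": 0, "y": 0, "z": 0, "claw": 46}
    - {"ax": 0, "ay": 0, "az": 0, "x": 0, "y": 0, "z": 0, "claw": 46}
    - {"ax": 0, "ay": 0, "az": 0, "x": 0, "y": 0, "z": 0, "claw": 46}
    - {"ax": 0, "ay": 0, "az": 0, "x": 0, "y": 0, "z": 0.006, "claw": 46}
    - {"ax": 0, "ay": 0, "az": 0, "x": 0, "y": 0, "z": 0.008, "claw": 60}
    - {"ax": 0, "ay": 0, "az": 0, "x": 0, "y": 0, "z": 0.008, "claw": 60}
    - {"ax": 0, "ay": 0, "az": 0, "x": 0, "y": 0, "z": 0.03, "claw": 60}
    - {"ax": 0, "ay": 0, "az": 0, "x": 0, "y": 0, "z": 0.07, "claw": 60}
    - {"ax": 0, "ay": 0, "az": 0, "x": -0.01, "y": 0, "z": 0.12, "claw": 60}
    - {"ax": 0, "ay": 0, "az": 0, "x": -0.04, "y": 0, "z": 0.16, "claw": 60}
    - {"ax": 0, "ay": 0, "az": 0, "x": -0.07, "y": 0, "z": 0.19, "claw": 60}
    - {"ax": 0, "ay": 0, "az": 0, "x": -0.09, "y": 0, "z": 0.21, "claw": 60}

```text
time_s: 39.7
tool_pos: [0.4938, 0.0734, 0.2285]
tool_rot: [180.0, 0.0, 159.3]
force: [0.5, -0.9, 0.3]
grip_width: 0.0526
```

Emit:
step_arm:
  series:
    - {"ax": 0, "ay": 0, "az": 0, "x": -0.01, "y": -0.01, "z": 0, "claw": 60}
    - {"ax": 0, "ay": 0, "az": 0, "x": -0.02, "y": -0.04, "z": 0, "claw": 60}
    - {"ax": 0, "ay": 0, "az": 0, "x": -0.02, "y": -0.08, "z": 0, "claw": 60}
    - {"ax": 0, "ay": 0, "az": 0, "x": -0.03, "y": -0.1, "z": 0, "claw": 60}
    - {"ax": 0, "ay": 0, "az": 0, "x": -0.03, "y": -0.1, "z": 0, "claw": 60}
    - {"ax": 0, "ay": 0, "az": 0, "x": -0.03, "y": -0.1, "z": 0, "claw": 60}

```text
time_s: 40.3
tool_pos: [0.4646, -0.0276, 0.2271]
tool_rot: [180.0, 0.0, 159.2]
force: [0.1, 1.2, -0.4]
grip_width: 0.0523
```

```bash
python3 - <<'E'
from h import *
im=snap('side','s24');w=snap('wrist','w24');t=snap('top','t24');o=status.get_obs();print(o['qpos'],o['joint_velocities'])
cv2.imwrite("pics/s24c.png",cv2.resize(im[110:300,230:430],None,fx=3.1,fy=3.1,interpolation=cv2.INTER_CUBIC))
cv2.imwrite("pics/t24c.png",cv2.resize(t[140:290,310:500],None,fx=4,fy=4,interpolation=cv2.INTER_CUBIC))
E
```

```text
40.3 [ 0.4646 -0.0276  0.2271] [179.9701   0.0076 159.1976] 0.05225751453729541 [ 0.0718  1.1509 -0.4156]
40.35 [ 0.4648 -0.0267  0.2271] [179.9416  -0.0007 159.3154] 0.05209046838542967 [ 0.3368 -0.0873  0.6549]
40.4 [ 0.4649 -0.0263  0.2271] [179.925   -0.0077 159.3781] 0.05197150706903645 [0.19   0.5705 0.0284]
[ 70.5518  -5.084  -66.0928 106.6179  -4.8846  75.4902  75.1691] [-0.1434  0.2313  0.1521 -0.0905  0.2381  0.0721  0.1668]
```

View pics/s24c.png

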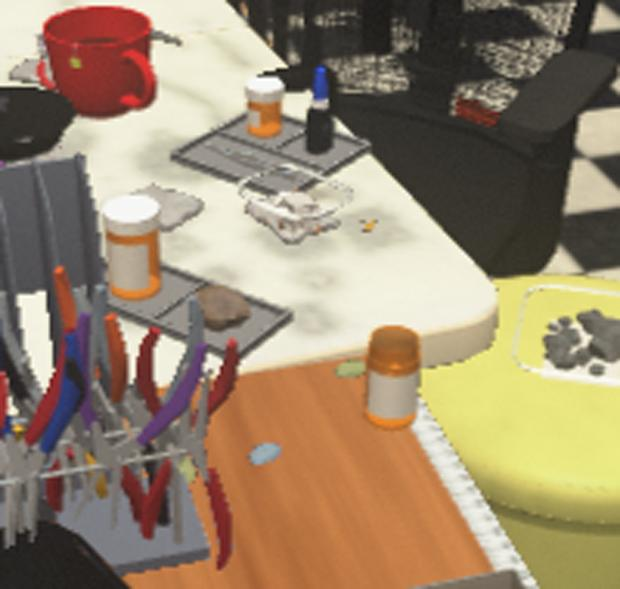

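View pics/t24c.png

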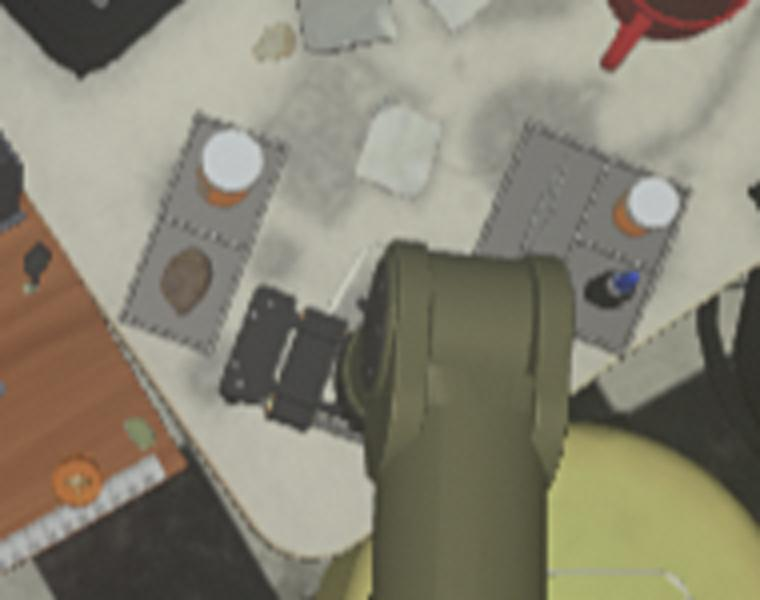

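View pics/w24.png

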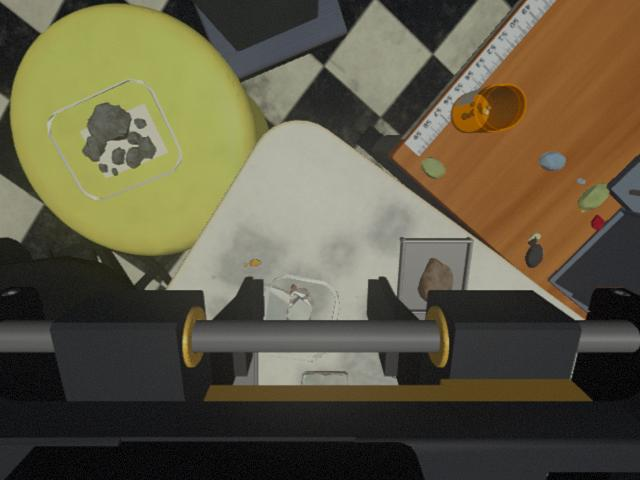

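All the items are in place and the open jar hasn't moved: top view (78,482) in the crop, the same spot as at the start. The gripper is clear of everything, so I'm handing in.

```bash
python3 -c "
from cell import workorder;print(workorder.sign_off())"
```

```text
the job is handed in; nothing more can be done
None
```

Both kits are made up and the job was handed in at about 40 s of the 141 s allowed; sign-off reports no verdict.

- **Square tray:** I put in the tweezers, lying in the long compartment, then the short jar and the glue bottle, each standing in its own small compartment.
- **Oblong tray:** I put in the tall jar, standing in the far compartment, then the stone in the near one. I gripped the tall jar with the tool tilted 22° so the gripper body stayed clear of a plier handle on the rack.

**Last checks:** The final top and side pictures show all five items inside their compartments, with the jars and bottle upright. The open jar is still in its place and the gripper is well clear. Force readings stayed under 10 N, though I only read them at the end of each move and when taking pictures.

**Disagreements:** My estimates of where the oblong tray sits differed by about 4 mm between pictures, well within the compartment margins. Joint 3 came within about 2° of its limit during the tilted approach, but never passed it in the readings I took.

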